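# Unclip the spares crate and put the thrust pad in the inspection nest

## Task

Flip both sprung clips off the lid of the blue spares crate, so that they hang open, before you lift the lid off and lay it flat, handle up, on the free bench top. Then take the thrust pad out and lower it gently, brass face up, into the green-cheeked inspection nest, sitting flat on its floor with its long side running from cheek to cheek. Leave the other things on the bench alone.

Things in the scene. Friction and masses are not known exactly. Their poses are not given: they have to be found in the camera images.
- crate: Blue open crate screwed to the bench, 120 (x) x 84 (y) x 70 mm high, walls 4 mm, floor top 5 mm above its origin (centre of its underside, z up); clips on its two long sides, +y and -y. Inside, two black cradle walls hide the pad's long sides (36 mm long, inner faces at y = +-20 mm, tops at 50 mm). End feet reach x = +-75 mm, 4 mm high.
- clip_left (a joint): Clip on the crate's +y side, rad: 0 = shut over the lid edge (start), 2.4 = hanging open outside. Hinge line along the crate's x at y = +48, z = 55 mm in the crate's frame. An over-centre spring holds it shut: about 0.2 N m at 0 (about 5 N at the paddle), nothing at 0.9; pushed beyond that it snaps open to 2.4 and stays. Paddle tip 61 mm from the hinge line.
- clip_right (a joint): The same for the clip on the crate's -y side, hinge line at y = -48 mm, z = 55 mm in the crate's frame.
- clip_left_paddle (a point): Centre of the red upright paddle of the +y clip: 36 mm along the crate's x, 7 mm thick, 34 mm high, on a steel wire bale; moves with the clip. Shut: y = +43.5, z = 99 mm in the crate's frame, its top 39 mm above the lid plate. Push it outward (crate's +y) to open.
- clip_right_paddle (a point): The same for the -y clip: when closed at y = -43.5 mm, z = 99 mm in the crate's frame; push it outward (the crate's -y).
- lid: Loose grey lid: plate 124 (x) x 87 (y) x 7 mm with a 6 mm deep locating skirt (106 x 70 mm) below it that sits in the crate's mouth with 3 mm play; 0.22 kg. Origin: centre of the skirt's lower edge (z = 0.064 m on the crate, 0 flat on the bench), z up. Plate top 13 mm, handle top 41 mm above the origin. Held down until both clips are open.
- lid_handle (a point): Middle of the black bar handle on the lid, 36 mm above the lid's origin; the bar runs along the lid's x, 77 mm long, 12 mm wide, 10 mm thick, with 18 mm of clear space under it: pinch it from above across its width (lid's y). Between the bar and a closed paddle there are 34 mm.
- pad: Thrust pad, loose steel block with brass top, 48 (x) x 34 (y) x 40 mm high, 0.4 kg; origin: centre of its underside, z up. Starts on the crate's floor under the lid, x along the crate's x, up to 5 mm off centre: only its ends are free there (32 mm beside each), in the nest only its long sides: it must be set down on the bench between and gripped the other way. Half turns are equal.
- nest: Inspection nest fixed to the bench: aluminium plate 96 (x) x 64 (y) x 8 mm, two tall green end cheeks (30 mm wide, inner faces at x = +-27 mm, tops 68 mm up, 20 mm above a seated pad), two low side lips (inner faces y = +-20 mm, 4.5 mm above the plate). The pad fits with 3 mm play all round, its x along the nest's x; grip it across the nest's y. Origin: centre of its underside.
- nest_seat (a point): Centre of the nest's floor, 8 mm above the nest's origin, where the centre of the pad's underside belongs.
- bench_free (a point): Middle of a strip of bench top that is always free (120 mm in world x by 210 mm in world y), room for the lid and for setting the pad down. It does not move. Right behind it (from 70 mm farther in x) stands a big grey piston, 260 mm wide, 320 mm high; between strip and crate lies a round open casting, 270 mm across, 110 mm high: carry things over it and round the piston's robot side.
- torque_handle: Bystander: long grey knurled handle lying at the left front of the bench, 33x218x36 mm; leave alone.
- paste_jar: Bystander: upright jar with ribbed white cap, 55 mm across, 90 mm high, left behind the nest; leave alone.
- felt_block: Bystander: tan felt block, 32x55x24 mm, near the bench's front edge; leave alone.
- driver_yellow: Bystander: screwdriver with yellow handle lying flat, 32x155x32 mm, behind the crate; leave alone.

How it is judged:
By the outcome, as a careful person would: the job done as asked, in the order asked, and still so for the second after the job is handed in, with the robot touching nothing.
It also fails if it takes over 72 s, if anything falls off the work surface, if the arm or the gripper's body presses on something with over 40 N, if the wrist force passes 120 N, or if a joint passes its speed limit or range.

## Robot

A 6-joint arm with a two-finger parallel gripper is mounted at the origin on a cart in front of the work surface, level with it; the furniture and walls round the work are solid. World frame = base frame: x ahead of the robot, y to its left, z up, the work surface at z = 0. Lengths are in m, angles in rad, forces in N, time in s.
With the tool pointing down it reaches from about 0.35 to 0.775 m from the base axis. Payload 5.5 kg.
Tool frame: the origin (TCP) lies midway between the tips of the shut fingers; the grasp point (between the pads) lies grasp_offset behind it (grasp_offset is the distance from the TCP to the grasp point, in m); z points along the fingers, y is the line along which they close (so a half turn about z gives the same grasp; the last joint's range is limited). The gripper opens to 85 mm and grips with 20 to 120 N. Pads are 22 mm wide; open, the fingers measure 114 mm over their backs; the gripper's body (76 mm by 85 mm) begins 54 mm behind the grasp point. The pads swing forward as they close: fully open they stand 13 mm farther back than shut.
Start: joints at [-1.396, 0.313, 0.046, 1.304, 0, 1.431], TCP at [0.178, -0.547, 0.231] pointing down, gripper open.
Joint ranges: [-2.76, 2.76], [-0.86, 1.69], [-1.03, 1.26], [-2.2, 2.34], [-1.47, 1.5], [-3.14, 3.14]. Speed limits (rad/s): [2.57, 2.57, 3.14, 3.14, 3.14, 3.14].

## Interface

Orientations are given as a unit quaternion [w, x, y, z].
In Python, from workcell import * gives the robot as it stands.
- The arm moves only by the tool step_arm, never from a script. Its argument "deltas" is a list of rows, each a list of 7 numbers: the shift along the world's x, y, z in mm, then the turn, a rotation vector about the world's x, y, z in degrees, then the gripper's target within -1 to 1 (fully open at 1, half-way at 0, shut at -1). A call has 1 to 5 rows; each row shifts and turns the commanded pose from where the row before left it; what a row does not reach is not made up. A row lasts 1/10 s, in which the tool goes at most 50 mm and 8.59 degrees, less where a joint would pass 70% of its speed; a pose out of reach is approached as far as the arm can. A call is refused whole if a number of a shift passes 50 or a number of a turn 8.59, either way. A call with a gripper value outside its range is refused whole. The fingers move at their own pace and stop on an object; "newtons" is the grip in N (left out, the last holds). Time passes only in rows, so rows that do not move let the fingers close. It gives the time, the measured TCP pose, the force, the opening and the grip force at its end, in the units of the state.
- get_state(): the state, without advancing time (a new reading comes with each control period).
- read_camera(name): name is "scene" or "side" or "wrist"; returns a dict with "image" (420x560x3 uint8, red, green, blue), "z_map" (420x560 float32, m along the optical axis (not along the pixel's ray), 0 where there is no reading), "K" (3x3 intrinsics, pixels), "world_from_camera" (4x4, takes a point from camera to world coordinates). Camera axes: x right, y down, z forward; pixel columns grow to the right and rows downward; lengths in m; the calibration is good to about 2 mm. A picture is of the moment at which its call begins.
- hand_in(): hands the job in; it is judged then, once.
The state is a dict: "clock": time; "joint_pos": joint angles; "qvel": joint speeds; "tau": joint torques, N m; "tcp_pos": TCP position; "orientation": TCP orientation; "wrist_force": force on the tool from outside, world axes, zero at the start; "ft_torque": the same for the moment, N m; "finger_gap": finger opening in m; "grip_force": force on a finger pad.
Only numpy, scipy, OpenCV 4.12 (cv2) and the standard library are available. Lean on these libraries where they do the work, as an engineer would, in place of code of your own. Each camera call takes 0.05 s, during which the arm holds its last target. There are 200 camera calls.

## Working session

There is one attempt and no reset: what is moved stays moved. The work goes in short steps, Python scripts to look and compute and a tool call to move; the robot and the scene stay as the last step left them, time stands still between calls to the robot, and variables do not carry over. Pictures are saved under pics/ and viewed, at most 10 in all, crops included, and the job is handed in when it is done.

Besides the shell and the picture viewer there is one more tool, called as name(argument=value, ...), one argument or row to a line, values as JSON. step_arm: Moves the arm, as the interface text tells. Its arguments: {"type":"object","properties":{"deltas":{"type":"array","items":{"type":"array","items":{"type":"number"}}},"newtons":{"type":"number"}},"required":["deltas"]}

```bash
ls; mkdir -p pics; python3 - <<'E'
from workcell import *
import numpy as np,cv2
s=get_state();print({k:np.round(v,4).tolist() for k,v in s.items()})
try: print(grasp_offset)
except Exception as e: print(e)
for n in ["scene","side"]:
    c=read_camera(n);np.savez(f"pics/{n}0.npz",**c)
    cv2.imwrite(f"pics/{n}0.png",c["image"][:,:,::-1])
    print(n,np.round(c["K"],1).tolist(),np.round(c["world_from_camera"],3).tolist())
E
```

```text
pics
{'clock': 0.0, 'joint_pos': [-1.3956, 0.314, 0.045, 1.3036, 0.0, 1.4312], 'qvel': [0.0003, -0.0009, -0.0009, 0.0008, -0.0019, -0.0002], 'tau': [-0.0011, -48.0628, 29.8532, 0.0193, -0.0001, 0.0], 'tcp_pos': [0.1779, -0.5462, 0.2304], 'orientation': [-0.0009, 0.9876, 0.1568, -0.0], 'wrist_force': [0.2201, 0.6333, 0.425], 'ft_torque': [-0.0561, 0.059, -0.0172], 'grip_force': 0.0, 'finger_gap': 0.0854}
0.0187
scene [[406.9, 0.0, 280.5], [0.0, 406.9, 202.1], [0.0, 0.0, 1.0]] [[-0.606, -0.539, 0.585, -0.168], [-0.795, 0.402, -0.454, 0.598], [0.009, -0.74, -0.672, 0.909], [0.0, 0.0, 0.0, 1.0]]
side [[448.6, 0.0, 277.4], [0.0, 448.6, 209.2], [0.0, 0.0, 1.0]] [[0.879, -0.166, 0.447, 0.0], [-0.476, -0.336, 0.812, -0.964], [0.015, -0.927, -0.375, 0.556], [0.0, 0.0, 0.0, 1.0]]
```

View pics/scene0.png

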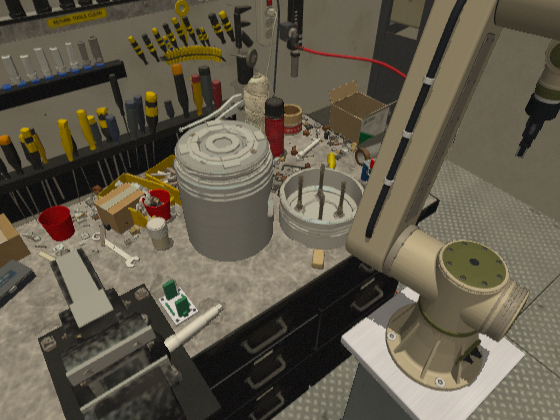

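View pics/side0.png

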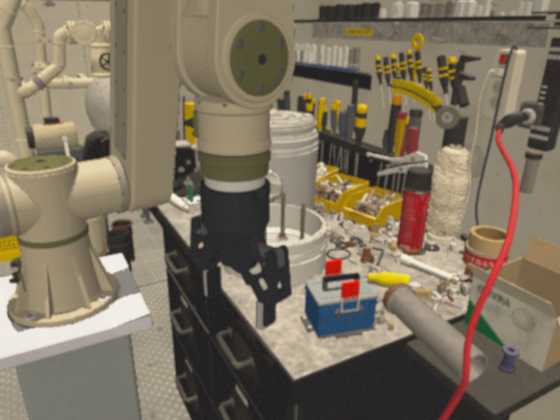

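The scene view shows the nest at (177,300) with its green cheeks, the torque handle at (195,325), the piston at (225,190), the casting at (320,205) and the felt block at (318,258). The side view shows the crate at (340,303), its red paddles at (333,268) and (350,289), and the yellow driver at (388,280).

```bash
cat > h.py <<'E'
import numpy as np,cv2
def cloud(c):
    v,u=np.mgrid[:420,:560];z=c["z_map"];K=c["K"]
    P=np.stack([(u-K[0,2])/K[0,0]*z,(v-K[1,2])/K[1,1]*z,z],-1)
    T=c["world_from_camera"];return P@T[:3,:3].T+T[:3,3]
def hsv(c): return cv2.cvtColor(c["image"],cv2.COLOR_RGB2HSV)
def col(c,h0,h1,s=120,v=40):
    H=hsv(c).astype(int);return (H[...,0]>=h0)&(H[...,0]<=h1)&(H[...,1]>s)&(H[...,2]>v)&(c["z_map"]>0)
def rect(xy):
    (cx,cy),(w,h),a=cv2.minAreaRect((xy*1000).astype(np.float32));return np.round([cx,cy,w,h,a],1).tolist()
def stat(P):
    return len(P),np.round(np.percentile(P,[2,50,98],axis=0)*1000).tolist()
E
python3 - <<'E'
from h import *
c=np.load("pics/side0.npz");P=cloud(c)
box=np.zeros((420,560),bool);box[255:340,295:385]=1
m=col(c,105,125)&box;p=P[m];print("blue",stat(p))
q=p[(p[:,2]>.004)&(p[:,2]<.08)];print(rect(q[:,:2]))
top=q[q[:,2]>.055];print("top",stat(top),rect(top[:,:2]))
# faces by plane fit: +x? print columns
r=(col(c,0,8,150,80)|col(c,172,180,150,80))&box
n,l,s,_=cv2.connectedComponentsWithStats(r.astype(np.uint8))
for i in range(1,n):
    if s[i,4]>30: print("red",s[i],stat(P[l==i]),rect(P[l==i][:,:2]))
H=hsv(c)
g=box&(H[...,1]<70)&(abs(P[...,2]-.077)<.006);print("lid",g.sum(),stat(P[g]),rect(P[g][:,:2]))
k=box&(H[...,2]<60)&(P[...,2]>.088);print("handle",k.sum(),stat(P[k]),rect(P[k][:,:2]))
d=np.load("pics/scene0.npz");Q=cloud(d)
b2=np.zeros((420,560),bool);b2[270:330,150:205]=1
g=col(d,55,95,80,20)&b2
n,l,s,_=cv2.connectedComponentsWithStats(g.astype(np.uint8))
for i in range(1,n):
    if s[i,4]>30: print("green",s[i],stat(Q[l==i]),rect(Q[l==i][:,:2]))
H=hsv(d)
g=b2&(abs(Q[...,2]-.008)<.0035)&(H[...,2]>150);print("plate",g.sum(),rect(Q[g][:,:2]))
for n,(y0,y1,x0,x1) in dict(casting=(165,250,278,365),piston=(118,260,172,275),tq=(300,350,165,225),felt=(245,270,308,328)).items():
    z=Q[y0:y1,x0:x1].reshape(-1,3);z=z[(z[:,2]>.012)&(z[:,2]<.34)];print(n,stat(z))
a=cv2.resize(d["image"][255:345,135:245][:,:,::-1],(660,540),interpolation=2);
b=cv2.resize(c["image"][250:345,290:400][:,:,::-1],(625,540),interpolation=2)
cv2.imwrite("pics/crop1.png",np.hstack([a[:,:400],b])[:, :1025][:, :]);
cv2.imwrite("pics/crop1.png",cv2.resize(np.hstack([a[:,:480],b]),(800,390)))
E
```

```text
blue (1040, [[419.0, -403.0, 4.0], [460.0, -384.0, 31.0], [527.0, -313.0, 66.0]])
[460.4, -375.4, 66.4, 137.5, 44.9]
top (200, [[419.0, -402.0, 56.0], [457.0, -384.0, 63.0], [528.0, -317.0, 68.0]]) [460.4, -376.1, 65.3, 136.7, 45.1]
red [326 259  16  17 227] (227, [[479.0, -313.0, 0.0], [494.0, -308.0, 100.0], [632.0, -131.0, 115.0]]) [562.6, -221.8, 236.2, 30.2, 51.5]
red [342 280  17  18 262] (262, [[458.0, -397.0, 85.0], [474.0, -392.0, 101.0], [491.0, -386.0, 115.0]]) [492.5, -380.5, 70.0, 25.6, 31.2]
lid 1066 (1066, [[420.0, -400.0, 72.0], [464.0, -357.0, 76.0], [544.0, -199.0, 80.0]]) [497.0, -298.6, 204.8, 123.9, 76.5]
handle 125 (125, [[449.0, -360.0, 99.0], [483.0, -350.0, 103.0], [516.0, -342.0, 105.0]]) [483.6, -350.5, 7.9, 72.9, 76.2]
green [163 280  14  20 183] (183, [[487.0, 427.0, 13.0], [490.0, 441.0, 46.0], [495.0, 455.0, 69.0]]) [493.2, 441.4, 12.4, 28.8, 3.1]
green [175 294  15  23 209] (209, [[419.0, 417.0, 12.0], [426.0, 438.0, 43.0], [451.0, 453.0, 69.0]]) [448.3, 424.7, 25.9, 71.7, 55.9]
plate 340 [462.3, 439.3, 97.3, 63.8, 1.5]
casting (6214, [[200.0, -187.0, 17.0], [472.0, -37.0, 69.0], [608.0, 102.0, 306.0]])
piston (13096, [[484.0, -135.0, 23.0], [543.0, 218.0, 235.0], [992.0, 312.0, 324.0]])
tq (1049, [[351.0, 365.0, 13.0], [378.0, 451.0, 24.0], [433.0, 513.0, 66.0]])
felt (239, [[332.0, 7.0, 13.0], [360.0, 51.0, 22.0], [405.0, 79.0, 26.0]])
```

View pics/crop1.png

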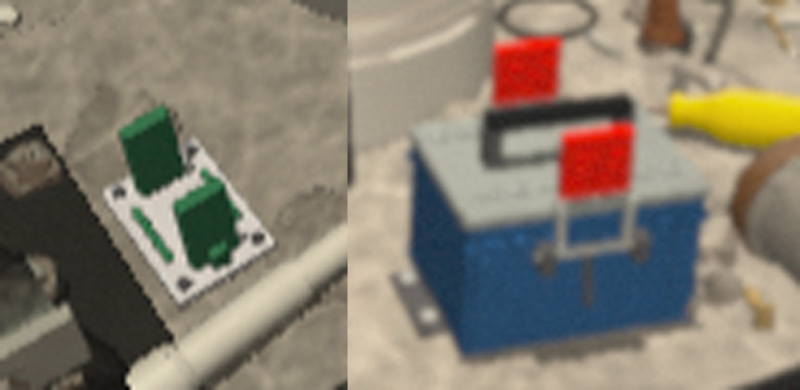

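The crop shows the nest (green cheeks, white plate, low lips) and, on the crate, two upright paddles, the black bar handle between them and the closed bale on the near side.

```bash
cat >> h.py <<'E'
def line(xy):
    c=xy.mean(0);u,s,v=np.linalg.svd(xy-c,full_matrices=False);d=v[0]*np.sign(v[0][0]);return np.round(c*1000,1).tolist(),round(float(np.degrees(np.arctan2(d[1],d[0]))),1)
def circ(xy):
    A=np.c_[2*xy,np.ones(len(xy))];s=np.linalg.lstsq(A,(xy**2).sum(1),rcond=None)[0];return np.round([*s[:2]*1000,1000*np.sqrt(s[2]+s[:2]@s[:2])],1)
E
python3 - <<'E'
from h import *
c=np.load("pics/side0.npz");P=cloud(c);H=hsv(c)
box=np.zeros((420,560),bool);box[255:340,295:385]=1
k=box&(H[...,2]<60)&(P[...,2]>.088);print("handle",line(P[k][:,:2]))
r=(col(c,0,8,150,80)|col(c,172,180,150,80))&box&(P[...,2]>.083)&(P[...,2]<.12)
for t,s in (("far",P[...,1]>-.34),("near",P[...,1]<-.36)):
    m=P[r&s&(P[...,0]<.53)];print(t,line(m[:,:2]),stat(m))
b=P[col(c,105,125)&box];b=b[(b[:,2]>.01)&(b[:,2]<.065)]
f=b[b[:,0]>.445];print("front face",line(f[:,:2]),stat(f))
f=b[b[:,0]<.42];print("left face",line(f[:,:2]),stat(f))
g=box&(H[...,1]<70)&(abs(P[...,2]-.077)<.004)&(P[...,1]<-.28);print("lid",stat(P[g]),rect(P[g][:,:2]))
print("tube",np.round(P[310:350:10,400:470:15]*1000).reshape(-1,3).tolist())
d=np.load("pics/scene0.npz");Q=cloud(d)
b2=np.zeros((420,560),bool);b2[270:330,150:205]=1
for n,s in (("far",Q[...,0]>.465),("near",Q[...,0]<.465)):
    m=Q[b2&(col(d,55,95,60,20))&s&(Q[...,2]>.03)&(Q[...,2]<.075)&(Q[...,1]>.4)];print(n,stat(m),line(m[:,:2]))
z=Q[118:260,172:275].reshape(-1,3)
z1=z[(z[:,2]>.05)&(z[:,2]<.2)&(z[:,0]<.75)];print("piston low",circ(z1[:,:2]),stat(z1))
z=Q[165:250,278:350].reshape(-1,3);z1=z[(z[:,2]>.1)&(z[:,2]<.115)];print("cast",circ(z1[:,:2]),stat(z1))
# height map: rows x, cols y
for cc in (Q,P): 
    print('y',list(range(360,-120,-30)))
    for x in range(280,560,20):
        row=[]
        for y in range(360,-120,-30):
            m=(abs(cc[...,0]*1000-x)<10)&(abs(cc[...,1]*1000-y)<15);row.append(int(np.percentile(cc[m][:,2],90)*1000) if m.sum()>3 else -99)
        print(x,row)
E
```

```text
handle ([482.3, -350.5], -14.1)
far ([494.1, -307.9], -13.4) (217, [[479.0, -313.0, 84.0], [494.0, -308.0, 101.0], [510.0, -302.0, 115.0]])
near ([474.2, -391.9], -6.3) (259, [[458.0, -397.0, 85.0], [474.0, -392.0, 101.0], [490.0, -387.0, 115.0]])
front face ([489.9, -391.9], -14.3) (511, [[447.0, -403.0, 11.0], [491.0, -392.0, 30.0], [527.0, -380.0, 64.0]])
left face ([418.6, -372.5], 79.8) (31, [[415.0, -378.0, 12.0], [419.0, -373.0, 39.0], [420.0, -365.0, 64.0]])
lid (964, [[421.0, -400.0, 74.0], [461.0, -357.0, 76.0], [544.0, -300.0, 79.0]]) [484.9, -349.3, 100.6, 123.9, 76.5]
tube [[579.0, -424.0, 41.0], [585.0, -455.0, 58.0], [610.0, -469.0, 59.0], [711.0, -425.0, -0.0], [740.0, -441.0, -0.0], [584.0, -423.0, 14.0], [577.0, -466.0, 44.0], [589.0, -490.0, 56.0], [684.0, -450.0, -1.0], [723.0, -457.0, -10.0], [579.0, -431.0, -2.0], [572.0, -474.0, 28.0], [575.0, -505.0, 48.0], [590.0, -525.0, 57.0], [696.0, -481.0, -10.0], [557.0, -454.0, -3.0], [589.0, -463.0, -9.0], [566.0, -516.0, 37.0], [573.0, -541.0, 52.0], [590.0, -558.0, 58.0]]
far (142, [[487.0, 427.0, 31.0], [490.0, 441
[... 1999 characters left out ...]
99, -99, -99, -99, -99, -99, -99]
400 [17, -1, -1, -99, -99, -99, -99, -99, -99, -99, -99, -99, -99, -99, -99, -99]
420 [0, -1, -99, -99, -99, -99, -99, -99, -99, -99, -99, -99, -99, -99, -99, -99]
440 [0, -99, -99, -99, -99, -99, -99, -99, -99, -99, -99, -99, -99, -99, -99, -99]
460 [-99, -99, -99, -99, -99, -99, -99, -99, -99, -99, -99, -99, -99, -99, -99, -99]
480 [-99, -99, -99, -99, -99, -99, -99, -99, -99, -99, -99, -99, -99, -99, -99, -99]
500 [-99, -99, -99, -99, -99, -99, -99, -99, -99, -99, -99, -99, 35, 33, -99, -99]
520 [-99, -99, -99, -99, -99, -99, -99, -99, -99, -99, -99, 89, 36, 149, -99, -99]
540 [-99, -99, -99, -99, -99, -99, -99, -99, -99, 306, 266, 106, 37, 153, -99, -99]
```

step_arm(
  deltas=[
    [40,28,20,0,0,8.3,-1],
    [44,28,20,0,0,8.3,-1],
    [44,28,20,0,0,8.3,-1],
    [44,28,20,0,0,8.3,-1],
    [44,28,0,0,0,8.3,-1],
  ],
)

```text
clock: 0.6
tcp_pos: [0.3779, -0.418, 0.3064]
orientation: [0.002, 0.867, 0.499, 0.0]
wrist_force: [-0.1, -0.9, -0.1]
finger_gap: 0.0122
grip_force: 0.0
```

step_arm(
  deltas=[
    [44,28,0,0,0,8.3,-1],
    [44,28,0,0,0,8.3,-1],
    [0,0,0,0,0,0,-1],
    [0,0,0,0,0,0,-1],
  ],
)

```text
clock: 1.0
tcp_pos: [0.4614, -0.3634, 0.3033]
orientation: [-0.001, 0.787, 0.617, -0.0]
wrist_force: [-1.0, 0.2, -0.4]
finger_gap: -0.0002
grip_force: 0.0
```

```bash
python3 - <<'E'
from workcell import *
from h import *
s=get_state();print({k:np.round(s[k],4).tolist() for k in("clock","joint_pos","tcp_pos","orientation","wrist_force","finger_gap")})
c=read_camera("wrist");np.savez("pics/w1.npz",**c);cv2.imwrite("pics/w1.png",c["image"][:,:,::-1])
print(np.round(c["K"],1).tolist(),np.round(c["world_from_camera"],3).tolist())
P=cloud(c)
r=(col(c,0,8,150,80)|col(c,172,180,150,80))
n,l,st,_=cv2.connectedComponentsWithStats(r.astype(np.uint8))
for i in range(1,n):
    if st[i,4]>80: print("red",st[i],stat(P[l==i]),line(P[l==i][:,:2]),rect(P[l==i][:,:2]))
g=(abs(P[...,2]-.077)<.004)&(hsv(c)[...,1]<80);print("lid",stat(P[g]),rect(P[g][:,:2]))
g=(abs(P[...,2]-.105)<.004)&(hsv(c)[...,2]<80);print("bar",stat(P[g]),rect(P[g][:,:2]),line(P[g][:,:2]))
E
```

```text
{'clock': 1.0, 'joint_pos': [-0.8035, 0.3335, 0.2489, 1.4875, -0.0003, 1.0071], 'tcp_pos': [0.4614, -0.3634, 0.3033], 'orientation': [-0.0006, 0.7866, 0.6175, -0.0002], 'wrist_force': [-1.0265, 0.2131, -0.3518], 'finger_gap': -0.0002}
[[318.3, 0.0, 280.5], [0.0, 318.3, 208.4], [0.0, 0.0, 1.0]] [[0.971, -0.227, -0.075, 0.481], [-0.239, -0.924, -0.299, -0.287], [-0.002, 0.308, -0.951, 0.447], [0.0, 0.0, 0.0, 1.0]]
red [284 116  34   8 251] (251, [[481.0, -310.0, 107.0], [496.0, -304.0, 117.0], [512.0, -299.0, 118.0]]) ([496.0, -304.3], -13.3) [496.1, -304.4, 6.6, 33.0, 76.2]
red [284 194  32  12 294] (294, [[461.0, -393.0, 94.0], [476.0, -387.0, 115.0], [492.0, -383.0, 118.0]]) ([476.5, -387.0], -13.4) [476.2, -387.8, 6.7, 33.7, 78.6]
red [334 228  17  76 205] (205, [[512.0, -612.0, -181.0], [519.0, -594.0, -62.0], [530.0, -559.0, -3.0]]) ([520.1, -591.7], 72.8) [522.9, -585.0, 58.6, 6.5, 71.4]
lid (7876, [[425.0, -722.0, 74.0], [492.0, -346.0, 78.0], [750.0, -196.0, 80.0]]) [603.0, -429.6, 226.3, 681.7, 37.5]
bar (1022, [[453.0, -727.0, 101.0], [501.0, -349.0, 105.0], [760.0, -335.0, 108.0]]) [645.1, -503.9, 148.5, 496.7, 33.1] ([556.9, -452.8], -56.5)
```

View pics/w1.png

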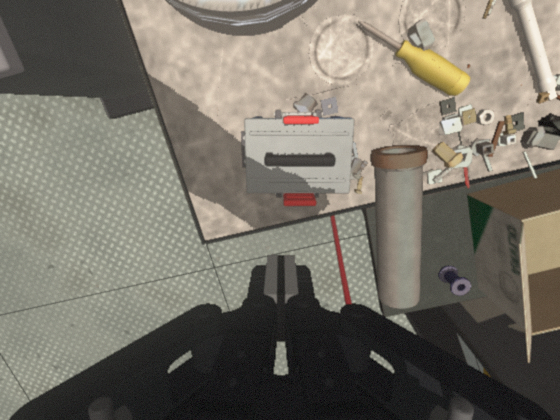

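The wrist view shows the crate square to the image: paddles at (300,119) and (300,199), bar at (300,160). Both paddle tops measure 117 mm high and 86 mm apart. That puts the crate centre at about (485.5, -346.5) mm with yaw -13.5°.

step_arm(
  deltas=[
    [9,26,-35,0,0,0,-1],
    [0,0,-40,0,0,0,-1],
    [0,0,-40,0,0,0,-1],
    [0,0,-30,0,0,0,-1],
    [0,0,0,0,0,0,-1],
  ],
)

```text
clock: 1.55
tcp_pos: [0.4657, -0.3374, 0.1544]
orientation: [-0.004, 0.788, 0.615, -0.001]
wrist_force: [0.9, 0.3, -0.8]
finger_gap: 0.0004
grip_force: 0.0
```

step_arm(
  deltas=[
    [0,0,0,0,0,0,-1],
    [0,0,0,0,0,0,-1],
  ],
)

```text
clock: 1.75
tcp_pos: [0.47, -0.3402, 0.1612]
orientation: [0.002, 0.788, 0.616, 0.0]
wrist_force: [0.8, 0.7, 0.9]
finger_gap: 0.0002
grip_force: 0.0
```

step_arm(
  deltas=[
    [21,16,0,0,0,0,-1],
    [0,0,0,0,0,0,-1],
    [0,0,-20,0,0,0,-1],
    [0,0,0,0,0,0,-1],
  ],
)

```text
clock: 2.15
tcp_pos: [0.4902, -0.3225, 0.1387]
orientation: [-0.0, 0.787, 0.617, -0.0]
wrist_force: [0.7, 0.2, 0.0]
finger_gap: 0.0005
grip_force: 0.0
```

```bash
python3 - <<'E'
from workcell import *
from h import *
s=get_state();print({k:np.round(s[k],4).tolist() for k in("clock","joint_pos","tcp_pos","orientation","wrist_force")})
c=read_camera("wrist")
P=cloud(c)
r=(col(c,0,8,150,80)|col(c,172,180,150,80))&(P[...,2]>.1)
n,l,st,_=cv2.connectedComponentsWithStats(r.astype(np.uint8))
for i in range(1,n):
    if st[i,4]>80: print("red",st[i],stat(P[l==i]),line(P[l==i][:,:2]),rect(P[l==i][:,:2]))
k=(hsv(c)[...,2]<70)&(abs(P[...,2]-.105)<.004)&(abs(P[...,0]-.485)<.05)&(abs(P[...,1]+.346)<.03);print("bar",stat(P[k]),rect(P[k][:,:2]))
E
```

```text
{'clock': 2.15, 'joint_pos': [-0.7185, 0.3778, -0.0918, 1.1019, -0.0002, 1.0942], 'tcp_pos': [0.4902, -0.3225, 0.1387], 'orientation': [-0.0004, 0.7873, 0.6166, -0.0002], 'wrist_force': [0.7234, 0.1584, 0.039]}
red [ 253  204   63   21 1179] (1179, [[481.0, -309.0, 100.0], [497.0, -303.0, 116.0], [513.0, -298.0, 118.0]]) ([496.9, -303.0], -13.6) [496.8, -303.8, 7.3, 34.6, 76.1]
red [276 342  10   9  81] (81, [[471.0, -390.0, 115.0], [474.0, -387.0, 116.0], [490.0, -329.0, 184.0]]) ([474.7, -384.6], 75.2) [481.0, -359.4, 63.5, 5.7, 76.0]
bar (1091, [[451.0, -358.0, 101.0], [505.0, -347.0, 105.0], [523.0, -333.0, 107.0]]) [486.7, -346.1, 12.3, 76.4, 76.2]
```

step_arm(
  deltas=[
    [0,0,-24,0,0,0,-1],
    [0,0,-24,0,0,0,-1],
    [0,0,0,0,0,0,-1],
  ],
)

```text
clock: 2.5
tcp_pos: [0.4891, -0.3217, 0.0894]
orientation: [-0.002, 0.787, 0.616, -0.0]
wrist_force: [-0.9, 0.8, -0.1]
finger_gap: 0.0002
grip_force: 0.0
```

step_arm(
  deltas=[
    [3,12,0,0,0,0,-1],
    [4,15,0,0,0,0,-1],
    [4,15,0,0,0,0,-1],
    [4,15,0,0,0,0,-1],
    [3,10,0,0,0,0,-1],
  ],
)

```text
clock: 3.0
tcp_pos: [0.5094, -0.2535, 0.0919]
orientation: [0.0, 0.787, 0.617, 0.001]
wrist_force: [-0.5, 0.9, -0.4]
finger_gap: -0.0001
grip_force: 0.0
```

step_arm(
  deltas=[
    [0,0,0,0,0,0,-1],
    [0,0,40,0,0,0,-1],
    [0,0,20,0,0,0,-1],
    [0,0,0,0,0,0,-1],
  ],
)

```text
clock: 3.4
tcp_pos: [0.5107, -0.2568, 0.1546]
orientation: [0.003, 0.787, 0.617, 0.001]
wrist_force: [0.2, -0.3, 0.9]
finger_gap: 0.0
grip_force: 0.0
```

```bash
cat > red.py <<'E'
from workcell import *
from h import *
import sys
s=get_state();print({k:np.round(s[k],4).tolist() for k in("clock","joint_pos","tcp_pos","orientation","wrist_force")})
for cam in sys.argv[1:]:
    c=read_camera(cam);P=cloud(c)
    r=(col(c,0,8,150,60)|col(c,172,180,150,60))&(abs(P[...,0]-.485)<.14)&(abs(P[...,1]+.346)<.14)&(P[...,2]>.01)
    n,l,st,_=cv2.connectedComponentsWithStats(r.astype(np.uint8))
    for i in range(1,n):
        if st[i,4]>20: print(cam,"red",st[i],stat(P[l==i]))
E
python3 red.py wrist side
```

```text
{'clock': 3.4, 'joint_pos': [-0.6064, 0.3343, -0.1149, 1.115, 0.0, 1.2061], 'tcp_pos': [0.5107, -0.2568, 0.1546], 'orientation': [0.0031, 0.7872, 0.6167, 0.001], 'wrist_force': [0.2497, -0.3191, 0.942]}
wrist red [ 257  196   40   29 1115] (1115, [[489.0, -277.0, 18.0], [506.0, -266.0, 29.0], [522.0, -254.0, 39.0]])
wrist red [274 371  14   4  48] (48, [[474.0, -388.0, 85.0], [479.0, -387.0, 87.0], [486.0, -377.0, 98.0]])
side red [342 280  17  18 275] (275, [[458.0, -397.0, 76.0], [474.0, -392.0, 100.0], [515.0, -333.0, 116.0]])
```

The left clip hangs open, with its red paddle at z 18–39 mm outside the crate. Now the right clip.

step_arm(
  deltas=[
    [-10,-37,0,0,0,0,-1],
    [-10,-37,0,0,0,0,-1],
    [-10,-38,0,0,0,0,-1],
    [0,0,-15,0,0,0,-1],
    [0,0,0,0,0,0,-1],
  ],
)

```text
clock: 4.0
tcp_pos: [0.4764, -0.3672, 0.1324]
orientation: [-0.003, 0.788, 0.616, -0.0]
wrist_force: [-0.0, 1.2, 0.3]
finger_gap: 0.0001
grip_force: 0.0
```

step_arm(
  deltas=[
    [0,0,0,0,0,0,-1],
  ],
)

```text
clock: 4.1
tcp_pos: [0.4776, -0.3665, 0.1344]
orientation: [-0.002, 0.787, 0.617, -0.0]
wrist_force: [0.7, 0.3, 0.4]
finger_gap: 0.0003
grip_force: 0.0
```

step_arm(
  deltas=[
    [2,-2,-22,0,0,0,-1],
    [0,0,-22,0,0,0,-1],
    [0,0,0,0,0,0,-1],
  ],
)

```text
clock: 4.4
tcp_pos: [0.4794, -0.3669, 0.0893]
orientation: [-0.003, 0.787, 0.617, -0.0]
wrist_force: [-0.5, 0.5, -1.2]
finger_gap: 0.0003
grip_force: 0.0
```

step_arm(
  deltas=[
    [-3,-12,0,0,0,0,-1],
    [-4,-15,0,0,0,0,-1],
    [-4,-15,0,0,0,0,-1],
    [-4,-15,0,0,0,0,-1],
    [-3,-10,0,0,0,0,-1],
  ],
)

```text
clock: 4.9
tcp_pos: [0.4625, -0.4396, 0.0931]
orientation: [0.002, 0.788, 0.616, -0.0]
wrist_force: [0.5, 0.8, -0.0]
finger_gap: -0.0002
grip_force: 0.0
```

step_arm(
  deltas=[
    [0,0,0,0,0,0,-1],
    [0,0,40,0,0,0,-1],
    [0,0,40,0,0,0,0],
    [0,0,0,0,0,0,0],
  ],
)

```text
clock: 5.3
tcp_pos: [0.4648, -0.4391, 0.1786]
orientation: [0.005, 0.787, 0.617, 0.0]
wrist_force: [0.2, -1.3, -0.5]
finger_gap: 0.0283
grip_force: 0.0
```

```bash
python3 red.py wrist side
```

```text
{'clock': 5.3, 'joint_pos': [-0.8824, 0.448, 0.115, 1.2273, 0.0001, 0.9303], 'tcp_pos': [0.4648, -0.4391, 0.1786], 'orientation': [0.0053, 0.7873, 0.6166, 0.0002], 'wrist_force': [0.174, -1.2879, -0.4924]}
wrist red [272 166  22   1  22] (22, [[465.0, -417.0, 36.0], [474.0, -414.0, 37.0], [483.0, -412.0, 38.0]])
wrist red [261 174  37  14 396] (396, [[452.0, -437.0, 20.0], [467.0, -428.0, 30.0], [483.0, -418.0, 38.0]])
side red [345 325  21  19 297] (297, [[449.0, -440.0, 15.0], [465.0, -429.0, 27.0], [482.0, -417.0, 37.0]])
```

Both clips now hang open. Next is the handle: turn 90° and centre over the bar.

step_arm(
  deltas=[
    [4,19,0,0,0,8.2,0],
    [4,19,0,0,0,8.2,0],
    [4,19,0,0,0,8.2,0],
    [5,19,0,0,0,8.2,0],
    [5,17,0,0,0,8.2,0],
  ],
)

```text
clock: 5.9
tcp_pos: [0.4839, -0.3417, 0.1701]
orientation: [-0.002, 0.519, 0.855, 0.0]
wrist_force: [0.0, -0.1, 0.0]
finger_gap: 0.0425
grip_force: 0.0
```

step_arm(
  deltas=[
    [0,0,0,0,0,8.2,0],
    [0,0,0,0,0,8.2,0],
    [0,0,0,0,0,8.2,0],
    [0,0,0,0,0,8.2,0],
    [0,0,0,0,0,8.2,0],
  ],
)

```text
clock: 6.4
tcp_pos: [0.4838, -0.3425, 0.1701]
orientation: [-0.001, 0.187, 0.982, 0.001]
wrist_force: [0.0, -0.5, -0.6]
finger_gap: 0.0426
grip_force: 0.0
```

step_arm(
  deltas=[
    [0,0,-20,0,0,8,0],
    [0,0,0,0,0,0,0],
    [0,0,0,0,0,0,0],
  ],
)

```text
clock: 6.7
tcp_pos: [0.4837, -0.3426, 0.1506]
orientation: [-0.001, 0.122, 0.992, 0.001]
wrist_force: [-0.0, -0.2, 0.8]
finger_gap: 0.0427
grip_force: 0.0
```

```bash
cat > st.py <<'E'
from workcell import *
from h import *
s=get_state();o=s["orientation"]
print({k:np.round(s[k],4).tolist() for k in("clock","joint_pos","tcp_pos","orientation","wrist_force","finger_gap")},"toolx",np.degrees(2*np.arctan2(o[2],o[1])).round(2))
E
cat > bar.py <<'E'
import st
from st import *
c=read_camera("wrist");P=cloud(c)
k=(hsv(c)[...,2]<70)&(abs(P[...,2]-.105)<.004)&(abs(P[...,0]-.485)<.05)&(abs(P[...,1]+.346)<.03);print("bar",stat(P[k]),rect(P[k][:,:2]))
E
python3 bar.py
```

```text
{'clock': 6.7, 'joint_pos': [-0.7517, 0.384, -0.0523, 1.138, 0.0001, -0.5065], 'tcp_pos': [0.4837, -0.3426, 0.1506], 'orientation': [-0.0014, 0.1223, 0.9925, 0.0011], 'wrist_force': [-0.0409, -0.2186, 0.8141], 'finger_gap': 0.0427} toolx 165.95
bar (1919, [[450.0, -358.0, 103.0], [481.0, -346.0, 106.0], [519.0, -334.0, 107.0]]) [485.3, -346.6, 11.7, 75.0, 76.1]
```

step_arm(
  deltas=[
    [2,-4,0,0,0,0,0],
    [0,0,-30,0,0,0,0],
    [0,0,-30,0,0,0,0],
    [0,0,-7,0,0,0,0],
    [0,0,0,0,0,0,0],
  ],
)

```text
clock: 7.25
tcp_pos: [0.4861, -0.3471, 0.0842]
orientation: [-0.001, 0.121, 0.993, 0.001]
wrist_force: [0.6, -0.1, -0.3]
finger_gap: 0.0428
grip_force: 0.0
```

step_arm(
  deltas=[
    [0,0,0,0,0,0,-1],
    [0,0,0,0,0,0,-1],
    [0,0,0,0,0,0,-1],
    [0,0,0,0,0,0,-1],
    [0,0,0,0,0,0,-1],
  ],
  newtons=60,
)

```text
clock: 7.75
tcp_pos: [0.4877, -0.3484, 0.087]
orientation: [0.002, 0.121, 0.993, -0.001]
wrist_force: [-0.7, 0.5, 6.5]
finger_gap: 0.0107
grip_force: 59.9
```

step_arm(
  deltas=[
    [0,0,8,0,0,0,-1],
    [0,0,12,0,0,0,-1],
    [0,0,30,0,0,0,-1],
    [0,0,40,0,0,0,-1],
    [0,0,40,0,0,0,-1],
  ],
)

```text
clock: 8.25
tcp_pos: [0.4861, -0.347, 0.2164]
orientation: [-0.001, 0.121, 0.993, 0.0]
wrist_force: [1.6, -1.1, -2.1]
finger_gap: 0.0106
grip_force: 58.8
```

step_arm(
  deltas=[
    [0,0,40,0,0,0,-1],
    [0,0,0,0,0,0,-1],
  ],
)

```text
clock: 8.45
tcp_pos: [0.4886, -0.3493, 0.2624]
orientation: [0.004, 0.121, 0.993, -0.003]
wrist_force: [0.3, 0.1, -2.0]
finger_gap: 0.0105
grip_force: 58.9
```

```bash
python3 - <<'E'
from st import *
for n in("wrist","side"):
    c=read_camera(n);np.savez(f"pics/{n}2.npz",**c)
    cv2.imwrite(f"pics/{n}2.png",c["image"][:,:,::-1])
a=cv2.imread("pics/wrist2.png");b=cv2.imread("pics/side2.png")
cv2.imwrite("pics/w2.png",cv2.resize(np.hstack([a,b[:,150:450]]),(800,390)))
E
```

```text
{'clock': 8.45, 'joint_pos': [-0.7543, 0.3495, 0.1726, 1.3829, 0.0001, -0.5124], 'tcp_pos': [0.4886, -0.3493, 0.2624], 'orientation': [0.0045, 0.1207, 0.9927, -0.0033], 'wrist_force': [0.2706, 0.15, -1.9557], 'finger_gap': 0.0105} toolx 166.14
```

View pics/w2.png

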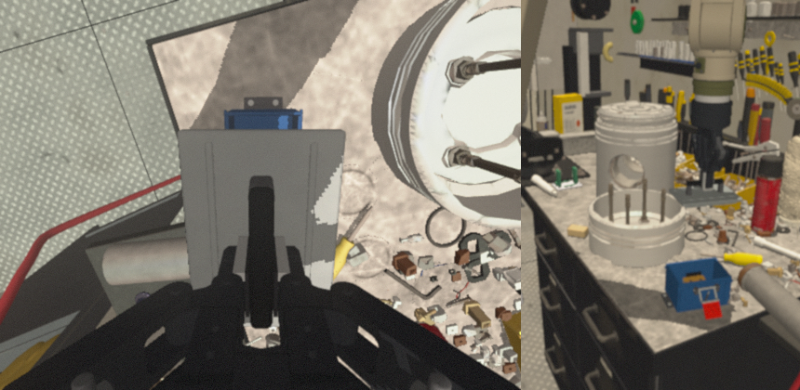

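The lid hangs level in the gripper: its plate is around (262,230) in the wrist half, and the open crate is at (697,285) in the side half. Now I carry it over the casting.

step_arm(
  deltas=[
    [-9,40,0,0,0,-8.4,-1],
    [-9,46,0,0,0,-8.4,-1],
    [-9,46,0,0,0,-8.4,-1],
    [-9,46,0,0,0,-8.4,-1],
    [-9,46,0,0,0,-8.4,-1],
  ],
)

```text
clock: 9.05
tcp_pos: [0.4399, -0.1223, 0.2528]
orientation: [-0.002, 0.47, 0.883, 0.0]
wrist_force: [0.6, 0.5, -2.3]
finger_gap: 0.0106
grip_force: 59.0
```

step_arm(
  deltas=[
    [-9,46,0,0,0,-8.4,-1],
    [-9,46,0,0,0,-8.4,-1],
    [-9,46,0,0,0,-8.4,-1],
    [-9,46,0,0,0,-8.4,-1],
    [0,46,0,0,0,0,-1],
  ],
)

```text
clock: 9.55
tcp_pos: [0.408, 0.0879, 0.2533]
orientation: [-0.001, 0.682, 0.731, -0.001]
wrist_force: [2.0, -1.2, -2.9]
finger_gap: 0.0101
grip_force: 59.0
```

step_arm(
  deltas=[
    [0,46,0,0,0,0,-1],
    [0,40,0,0,0,0,-1],
    [0,0,0,0,0,0,-1],
    [0,0,0,0,0,0,-1],
  ],
)

```text
clock: 9.95
tcp_pos: [0.409, 0.1734, 0.2532]
orientation: [-0.001, 0.68, 0.734, -0.002]
wrist_force: [-0.2, -0.5, -3.3]
finger_gap: 0.0106
grip_force: 59.1
```

```bash
python3 st.py
```

```text
{'clock': 9.95, 'joint_pos': [0.2202, 0.0567, -0.2165, 1.3015, -0.0005, 1.7146], 'tcp_pos': [0.409, 0.1734, 0.2532], 'orientation': [-0.0009, 0.6796, 0.7336, -0.0017], 'wrist_force': [-0.1686, -0.4835, -3.2791], 'finger_gap': 0.0106} toolx 94.37
```

step_arm(
  deltas=[
    [-2,28,-20,0,0,-2.2,-1],
    [-2,24,-30,0,0,-2.2,-1],
    [0,0,-50,0,0,0,-1],
    [0,0,-50,0,0,0,-1],
    [0,0,-30,0,0,0,-1],
  ],
)

```text
clock: 10.45
tcp_pos: [0.4035, 0.2224, 0.0708]
orientation: [-0.001, 0.709, 0.705, -0.003]
wrist_force: [-1.0, 0.3, -3.1]
finger_gap: 0.0105
grip_force: 59.1
```

step_arm(
  deltas=[
    [0,0,-20,0,0,0,-1],
    [0,0,0,0,0,0,-1],
    [0,0,0,0,0,0,-1],
  ],
)

```text
clock: 10.75
tcp_pos: [0.4063, 0.2236, 0.0549]
orientation: [-0.0, 0.709, 0.705, -0.001]
wrist_force: [0.5, -0.5, -2.5]
finger_gap: 0.0106
grip_force: 59.1
```

```bash
python3 - <<'E'
from st import *
c=read_camera("scene");P=cloud(c)
m=(abs(P[...,0]-.405)<.09)&(abs(P[...,1]-.225)<.11)
for x in range(330,500,15):
    print(x,[ (int(np.median(P[k][:,2])*1000) if (k:=(abs(P[...,0]*1000-x)<7)&(abs(P[...,1]*1000-y)<8)).sum()>1 else -99) for y in range(320,60,-16)])
E
```

```text
{'clock': 10.75, 'joint_pos': [0.3299, 0.2379, -0.5212, 0.8133, -0.0002, 1.9059], 'tcp_pos': [0.4063, 0.2236, 0.0549], 'orientation': [-0.0003, 0.7089, 0.7053, -0.0008], 'wrist_force': [0.4662, -0.5288, -2.5348], 'finger_gap': 0.0106} toolx 89.7
330 [-303, -318, -316, -320, -306, -1, -307, -313, -324, -338, -357, -375, -372, -374, -376, -366, -341]
345 [-1, -3, -2, -1, 515, 559, 146, 0, -249, -252, -252, -154, -247, -249, -4, 0, 4]
360 [0, 0, 0, 0, 486, 380, 367, 354, 42, 0, -1, -1, -1, -1, -1, 0, 21]
375 [0, 0, 0, 490, 393, 267, 244, 267, 380, 354, 0, 0, -1, 0, -1, 0, 0]
390 [0, 0, 0, 499, 314, 131, 79, 44, 46, 45, 21, 0, 0, -1, -1, -1, 0]
405 [0, -1, 0, 484, 298, 69, 82, 550, 551, 45, 42, 0, 0, 0, -1, 0, 0]
420 [0, 0, 485, 386, 319, 122, 535, 542, 548, -99, -99, -1, -1, 0, 0, 0, -1]
435 [-1, 0, 44, 384, 47, 47, 45, 535, 541, -99, -99, 0, 0, -1, 0, 0, 0]
450 [0, 0, 0, 41, 44, 106, 45, 527, -99, -99, -99, -99, 0, 0, 0, -1, 42]
465 [0, -1, 0, 0, -99, 144, -99, -99, -99, -99, -99, 0, 0, 0, 0, -1, 52]
480 [0, -1, 0, 0, 0, -1, 0, 17, -1, -99, -99, 0, 0, 0, 0, -1, 58]
495 [0, 0, 0, 0, 150, 146, 140, 9, -99, -99, -99, -99, 0, 0, -1, 0, 56]
```

step_arm(
  deltas=[
    [0,0,-15,0,0,0,-1],
    [0,0,-9,0,0,0,-1],
    [0,0,-4,0,0,0,-1],
    [0,0,-2,0,0,0,-1],
    [0,0,0,0,0,0,-1],
  ],
)

```text
clock: 11.3
tcp_pos: [0.4067, 0.2248, 0.0253]
orientation: [0.0, 0.708, 0.706, 0.0]
wrist_force: [-1.0, 0.1, -2.2]
finger_gap: 0.0105
grip_force: 59.1
```

step_arm(
  deltas=[
    [0,0,0,0,0,0,-1],
    [0,0,0,0,0,0,-1],
  ],
)

```text
clock: 11.5
tcp_pos: [0.4069, 0.2249, 0.0254]
orientation: [0.0, 0.708, 0.706, 0.0]
wrist_force: [-0.8, 0.7, -2.7]
finger_gap: 0.0103
grip_force: 59.1
```

step_arm(
  deltas=[
    [0,0,-2,0,0,0,-1],
    [0,0,-1,0,0,0,-1],
    [0,0,0,0,0,0,-1],
  ],
)

```text
clock: 11.8
tcp_pos: [0.4069, 0.2249, 0.0229]
orientation: [0.0, 0.708, 0.706, 0.0]
wrist_force: [-2.1, -0.8, 6.8]
finger_gap: 0.0101
grip_force: 60.3
```

Contact reads 6.8 N. I'll release, rise and go back to the crate.

step_arm(
  deltas=[
    [0,0,0,0,0,0,-0.3],
    [0,0,0,0,0,0,0],
    [0,0,0,0,0,0,0],
    [0,0,20,0,0,0,0],
    [0,0,40,0,0,0,0],
  ],
)

```text
clock: 12.3
tcp_pos: [0.404, 0.2238, 0.0801]
orientation: [-0.001, 0.708, 0.706, -0.003]
wrist_force: [1.0, 0.9, -0.3]
finger_gap: 0.0429
grip_force: 0.0
```

step_arm(
  deltas=[
    [0,0,50,0,0,0,0.4],
    [0,0,50,0,0,0,0.6],
    [0,0,50,0,0,0,0.65],
    [0,0,30,0,0,0,0.65],
    [0,0,20,0,0,0,0.65],
  ],
)

```text
clock: 12.8
tcp_pos: [0.4075, 0.2251, 0.2852]
orientation: [0.001, 0.708, 0.706, 0.002]
wrist_force: [1.1, -0.6, -0.2]
finger_gap: 0.0705
grip_force: 0.0
```

```bash
python3 - <<'E'
from st import *
c=read_camera("wrist");cv2.imwrite("pics/w3.png",c["image"][:,:,::-1]);P=cloud(c)
k=(abs(P[...,2]-.012)<.006)&(abs(P[...,0]-.405)<.07)&(abs(P[...,1]-.225)<.09)&(hsv(c)[...,1]<80);print("lid",stat(P[k]),rect(P[k][:,:2]))
A=np.c_[P[k][:,:2],np.ones(k.sum())];print(np.linalg.lstsq(A,P[k][:,2],rcond=None)[0])
c=read_camera("side");np.savez("pics/side3.npz",**c);P=cloud(c);H=hsv(c)
ux=np.array([.971,-.2385]);uy=np.array([.2385,.971]);d=P[...,:2]-[.4865,-.3463]
X=d@ux;Y=d@uy;i=(abs(X)<.054)&(abs(Y)<.036)&(P[...,2]<.06)&(P[...,2]>.03)
b=i&(H[...,0]>12)&(H[...,0]<35)&(H[...,1]>80)
print("brass",b.sum(),stat(np.stack([X,Y,P[...,2]],-1)[b]))
q=np.stack([X,Y],-1)[b];print(rect(q))
E
```

```text
{'clock': 12.8, 'joint_pos': [0.332, 0.085, -0.1079, 1.3734, -0.0, 1.9061], 'tcp_pos': [0.4075, 0.2251, 0.2852], 'orientation': [0.001, 0.7083, 0.7059, 0.002], 'wrist_force': [1.1499, -0.5528, -0.1884], 'finger_gap': 0.0705} toolx 89.81
lid (5503, [[365.0, 168.0, 12.0], [407.0, 233.0, 14.0], [449.0, 287.0, 16.0]]) [406.8, 227.0, 122.6, 87.1, 89.7]
[0.00045512 0.00101613 0.01345829]
brass 157 (157, [[-27.0, -2.0, 39.0], [-4.0, 10.0, 43.0], [18.0, 21.0, 45.0]])
[-4.2, 8.9, 38.5, 46.6, 64.8]
```

View pics/w3.png

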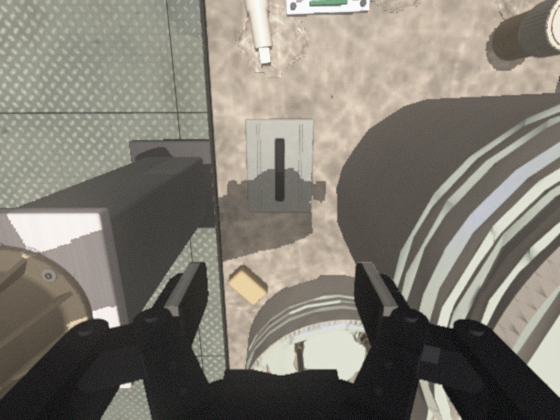

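The picture shows the lid flat, handle up, at (279,165), lying between the piston and the bench edge and clear of the felt block at (247,284). Back to the crate for the pad.

step_arm(
  deltas=[
    [0,-40,0,0,0,0,0.65],
    [0,-48,0,0,0,0,0.65],
    [4,-48,0,0,0,0,0.65],
    [8,-48,0,0,0,0,0.65],
    [8,-48,0,0,0,0,0.65],
  ],
)

```text
clock: 13.4
tcp_pos: [0.4258, -0.0088, 0.2807]
orientation: [-0.001, 0.708, 0.706, -0.0]
wrist_force: [1.7, 0.1, 0.3]
finger_gap: 0.0701
grip_force: 0.0
```

step_arm(
  deltas=[
    [8,-48,0,0,0,0,0.65],
    [8,-48,0,0,0,-3,0.65],
    [8,-48,0,0,0,-3,0.65],
    [8,-48,0,0,0,-3,0.65],
    [8,-48,0,0,0,-3,0.65],
  ],
)

```text
clock: 13.9
tcp_pos: [0.466, -0.2491, 0.2804]
orientation: [-0.001, 0.779, 0.627, -0.0]
wrist_force: [0.7, 0.7, 0.2]
finger_gap: 0.0703
grip_force: 0.0
```

step_arm(
  deltas=[
    [8,-48,0,0,0,-2,0.65],
    [8,-48,0,0,0,0,0.65],
    [0,0,0,0,0,0,0.65],
    [0,0,0,0,0,0,0.65],
  ],
)

```text
clock: 14.3
tcp_pos: [0.4818, -0.3439, 0.2794]
orientation: [-0.002, 0.79, 0.613, -0.0]
wrist_force: [-0.4, 0.8, -0.0]
finger_gap: 0.0706
grip_force: 0.0
```

```bash
cat > pad.py <<'E'
from st import *
c=read_camera("wrist");np.savez("pics/wp.npz",**c);P=cloud(c);H=hsv(c)
ux=np.array([.971,-.2385]);uy=np.array([.2385,.971]);d=P[...,:2]-[.4865,-.3463]
X=d@ux;Y=d@uy;L=np.stack([X,Y,P[...,2]],-1)
i=(abs(X)<.054)&(abs(Y)<.036)&(P[...,2]<.055)&(P[...,2]>.035)
b=i&(H[...,0]>10)&(H[...,0]<38)&(H[...,1]>70)
print("brass",b.sum(),stat(L[b]),rect(L[b][:,:2]))
e=(abs(X)<.075)&(abs(Y)<.055)&(abs(P[...,2]-.070)<.004)&(H[...,0]>100)&(H[...,0]<128)&(H[...,1]>90)
print("rim",e.sum(),stat(L[e]),rect(L[e][:,:2]),rect(P[e][:,:2]),"brass world",rect(P[b][:,:2]))
E
python3 pad.py
```

```text
{'clock': 14.3, 'joint_pos': [-0.7556, 0.3444, 0.2067, 1.4372, 0.0003, 1.065], 'tcp_pos': [0.4818, -0.3439, 0.2794], 'orientation': [-0.0021, 0.7897, 0.6135, -0.0002], 'wrist_force': [-0.4062, 0.805, -0.0087], 'finger_gap': 0.0706} toolx 75.69
brass 1062 (1062, [[-26.0, -15.0, 40.0], [-4.0, 2.0, 45.0], [19.0, 17.0, 46.0]]) [-3.8, 0.6, 32.9, 47.4, 89.3]
rim 821 (821, [[-58.0, -41.0, 67.0], [12.0, 37.0, 70.0], [59.0, 41.0, 72.0]]) [0.2, -0.0, 118.4, 82.6, 0.4] [486.7, -346.4, 82.6, 118.5, 76.6] brass world [483.0, -344.8, 32.9, 47.4, 75.5]
```

step_arm(
  deltas=[
    [1,-1,-30,0,0,0.5,0.45],
    [0,0,-45,0,0,0,0.45],
    [0,0,-45,0,0,0,0.45],
    [0,0,-45,0,0,0,0.45],
    [0,0,-15,0,0,0,0.45],
  ],
)

```text
clock: 14.85
tcp_pos: [0.4809, -0.3397, 0.0973]
orientation: [-0.004, 0.786, 0.619, -0.0]
wrist_force: [-0.8, 0.3, 0.0]
finger_gap: 0.062
grip_force: 0.0
```

step_arm(
  deltas=[
    [0,0,0,0,0,0,0.45],
    [0,0,0,0,0,0,0.45],
  ],
)

```text
clock: 15.05
tcp_pos: [0.4838, -0.3431, 0.1029]
orientation: [0.0, 0.786, 0.618, 0.0]
wrist_force: [0.1, -0.2, 0.8]
finger_gap: 0.062
grip_force: 0.0
```

step_arm(
  deltas=[
    [-1,-2,-10,0,0,0,0.45],
    [0,0,-25,0,0,0,0.45],
    [0,0,-25,0,0,0,0.45],
    [0,0,-20,0,0,0,0.45],
    [0,0,-6,0,0,0,0.45],
  ],
)

```text
clock: 15.55
tcp_pos: [0.4849, -0.3486, 0.0205]
orientation: [0.004, 0.786, 0.618, 0.0]
wrist_force: [-0.6, 4.3, 46.0]
finger_gap: 0.0618
grip_force: 19.6
```

step_arm(
  deltas=[
    [0,0,-4,0,0,0,0.45],
    [0,0,0,0,0,0,0.45],
  ],
)

```text
clock: 15.75
tcp_pos: [0.486, -0.3495, 0.0202]
orientation: [0.006, 0.786, 0.618, 0.0]
wrist_force: [-2.6, 5.7, 39.1]
finger_gap: 0.0621
grip_force: 15.7
```

step_arm(
  deltas=[
    [0,0,12,0,0,0,0.45],
    [0,0,12,0,0,0,0.45],
    [0,0,0,0,0,0,0.45],
  ],
)

```text
clock: 16.05
tcp_pos: [0.484, -0.3476, 0.0385]
orientation: [0.002, 0.786, 0.618, 0.0]
wrist_force: [0.7, 0.1, -0.2]
finger_gap: 0.0623
grip_force: 0.0
```

```bash
python3 - <<'E'
from st import *
print(np.round(s["ft_torque"],3))
a=read_camera("wrist");b=read_camera("side")
np.savez("pics/wq.npz",**a)
cv2.imwrite("pics/w4.png",np.hstack([a["image"][100:400,100:460],cv2.resize(b["image"][200:350,280:400],(240,300),interpolation=2)])[:,:,::-1])
E
python3 - <<'E'
import numpy as np,sys
sys.path.insert(0,'.')
from h import *
c=np.load("pics/wp.npz");P=cloud(c)
ux=np.array([.971,-.2385]);uy=np.array([.2385,.971]);d=P[...,:2]-[.4865,-.3463]
X=d@ux*1000;Y=d@uy*1000
for y in (30,22,15,8,0,-8,-15,-22,-30):
    print(y,[int(np.median(P[k][:,2])*1000) if (k:=(abs(X-x)<3)&(abs(Y-y)<3)&(P[...,2]<.12)).sum()>1 else -99 for x in range(-60,64,6)])
E
```

```text
{'clock': 16.05, 'joint_pos': [-0.7575, 0.4723, -0.2118, 0.8819, 0.0, 1.0521], 'tcp_pos': [0.484, -0.3476, 0.0385], 'orientation': [0.0023, 0.7863, 0.6178, 0.0004], 'wrist_force': [0.6972, 0.0646, -0.1778], 'finger_gap': 0.0623} toolx 76.31
[0.032 0.043 0.021]
30 [70, 41, 5, 5, 4, 5, 5, 5, 5, 6, 7, 6, 5, 4, 4, 4, 4, 4, 4, 44, 70]
22 [70, 26, 5, 4, 4, 4, 4, 23, 39, 40, 42, 38, 42, 14, 5, 5, 4, 4, 4, 39, 70]
15 [70, 29, 4, 4, 4, 4, 38, 43, 44, 44, 44, 44, 44, 42, 4, 4, 5, 5, 5, 34, 70]
8 [70, 32, 4, 5, 4, 4, 44, 45, 45, 44, 44, 45, 45, 44, 4, 4, 4, 4, 4, 28, 70]
0 [70, 34, 5, 4, 4, 5, 44, 45, 44, 44, 44, 44, 44, 44, 4, 4, 4, 5, 5, 30, 70]
-8 [70, 29, 4, 4, 5, 5, 45, 44, 44, 44, 44, 45, 44, 44, 4, 4, 6, 17, 16, 31, 70]
-15 [70, 23, 4, 4, 5, 4, 44, 44, 44, 44, 44, 44, 44, 44, 4, 4, 4, 16, 14, 32, 70]
-22 [70, 26, 4, 4, 4, 4, -99, 46, 44, 45, 47, 47, 46, 45, 4, 4, 4, 4, 4, 26, 70]
-30 [70, 33, 4, 4, 4, 5, 4, 5, -99, -99, -99, -99, -99, 3, 4, 4, 4, 4, 4, 28, 70]
```

View pics/w4.png

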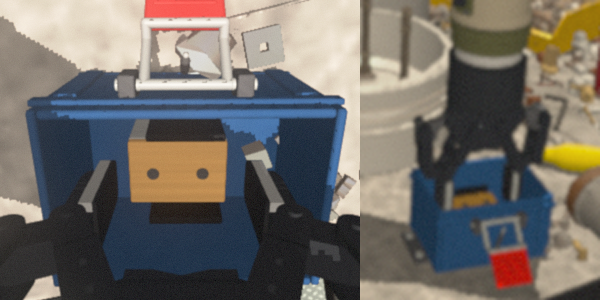

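The left half shows the brass pad at (177,170) between the fingers. A loose metal bit inside the crate lies at about (257,150), under the right finger, and that is what the finger met. I'll measure it finely.

```bash
python3 - <<'E'
from h import *
ux=np.array([.971,-.2385]);uy=np.array([.2385,.971])
for f in("pics/wp.npz","pics/wq.npz","pics/side3.npz"):
    c=np.load(f);P=cloud(c);d=P[...,:2]-[.4865,-.3463]
    X=d@ux*1000;Y=d@uy*1000;Z=P[...,2]*1000
    k=(X>22)&(X<53)&(abs(Y)<35)&(Z>8)&(Z<45)
    print(f,k.sum());
    for x in range(24,54,3):
        print(x,[int(np.max(Z[m])) if (m:=k&(abs(X-x)<1.6)&(abs(Y-y)<1.6)).sum() else 0 for y in range(-33,34,3)])
    m=k&(X<50)&(Y<0);print("hsv",np.median(hsv(c)[m],axis=0) if m.sum() else 0)
E
```

```text
pics/wp.npz 115
24 [0, 0, 0, 0, 0, 0, 0, 0, 0, 0, 0, 0, 0, 0, 0, 0, 0, 0, 0, 0, 0, 0, 0]
27 [0, 0, 0, 0, 0, 0, 0, 0, 0, 0, 0, 0, 0, 0, 0, 0, 0, 0, 0, 0, 0, 0, 0]
30 [0, 0, 0, 0, 0, 0, 0, 0, 0, 0, 0, 0, 0, 0, 0, 0, 0, 0, 0, 0, 0, 0, 0]
33 [0, 0, 0, 0, 0, 0, 0, 0, 0, 0, 16, 0, 0, 0, 8, 0, 0, 0, 0, 0, 0, 0, 0]
36 [0, 0, 0, 0, 0, 0, 0, 17, 17, 17, 17, 0, 0, 0, 0, 0, 0, 0, 0, 0, 0, 0, 0]
39 [0, 0, 0, 0, 0, 0, 16, 17, 18, 18, 17, 0, 0, 0, 0, 0, 0, 0, 0, 0, 0, 0, 0]
42 [0, 0, 0, 0, 0, 13, 17, 17, 18, 18, 17, 17, 0, 0, 0, 0, 0, 0, 0, 0, 0, 0, 0]
45 [0, 0, 0, 0, 0, 0, 17, 18, 18, 17, 17, 19, 14, 0, 0, 0, 0, 0, 0, 0, 0, 0, 0]
48 [0, 0, 0, 0, 0, 0, 14, 17, 17, 17, 16, 0, 0, 0, 0, 0, 0, 0, 0, 0, 0, 0, 0]
51 [0, 0, 0, 0, 0, 0, 0, 16, 0, 0, 0, 0, 0, 0, 0, 0, 0, 0, 0, 0, 0, 0, 0]
hsv [ 20.   18.  142.5]
pics/wq.npz 403
24 [0, 0, 0, 0, 0, 0, 0, 0, 0, 0, 0, 0, 0, 0, 0, 0, 0, 0, 0, 0, 0, 0, 0]
27 [0, 0, 0, 0, 0, 0, 0, 0, 0, 0, 0, 0, 0, 0, 0, 0, 0, 0, 0, 0, 0, 0, 0]
30 [0, 0, 0, 0, 0, 0, 0, 0, 0, 0, 44, 0, 44, 0, 0, 0, 0, 0, 0, 0, 0, 0, 0]
33 [0, 0, 0, 0, 0, 0, 0, 0, 0, 12, 16, 0, 0, 0, 0, 0, 0, 0, 0, 
[... 549 characters left out ...]
 0, 0, 0, 0, 0, 0, 0, 0, 0, 0, 0]
27 [0, 0, 0, 0, 0, 0, 0, 0, 0, 0, 0, 0, 0, 0, 0, 0, 0, 0, 0, 0, 0, 0, 0]
30 [0, 0, 0, 0, 0, 0, 0, 0, 0, 0, 0, 0, 0, 0, 0, 0, 0, 0, 0, 0, 0, 0, 44]
33 [0, 0, 0, 0, 0, 0, 0, 0, 0, 0, 0, 0, 0, 0, 0, 0, 0, 0, 0, 0, 0, 0, 0]
36 [0, 0, 0, 0, 0, 0, 0, 0, 0, 0, 0, 0, 0, 0, 0, 0, 0, 0, 0, 0, 0, 0, 36]
39 [0, 0, 0, 0, 0, 0, 0, 0, 0, 0, 0, 0, 0, 0, 0, 0, 0, 0, 0, 0, 0, 0, 0]
42 [0, 0, 0, 0, 0, 0, 0, 0, 0, 0, 0, 0, 0, 0, 0, 0, 0, 0, 0, 0, 0, 0, 27]
45 [0, 0, 0, 0, 0, 0, 0, 0, 0, 0, 0, 0, 0, 0, 0, 0, 0, 0, 0, 0, 0, 0, 0]
48 [0, 0, 0, 0, 0, 0, 0, 0, 0, 0, 0, 0, 0, 0, 0, 0, 0, 0, 0, 0, 0, 0, 31]
51 [0, 0, 0, 0, 0, 0, 0, 0, 0, 0, 0, 0, 0, 0, 0, 0, 0, 0, 0, 0, 0, 0, 0]
hsv 0
```

A fixed scrap on the crate floor at crate x 33–51 mm, y -15 to +2 mm, is 18 mm high. I'll grip higher, with the tips at about z = 23 mm and shifted slightly towards +y.

step_arm(
  deltas=[
    [0,5,0,0,0,0,0.45],
    [0,0,-8,0,0,0,0.45],
    [0,0,-6,0,0,0,0.45],
    [0,0,0,0,0,0,0.45],
    [0,0,0,0,0,0,0.45],
  ],
)

```text
clock: 16.65
tcp_pos: [0.483, -0.3413, 0.0228]
orientation: [0.001, 0.786, 0.618, 0.0]
wrist_force: [-1.1, 3.2, 12.2]
finger_gap: 0.0615
grip_force: 5.0
```

step_arm(
  deltas=[
    [0,0,4,0,0,0,0.45],
    [0,-1,2,0,0,0,0.3],
    [0,0,0,0,0,0,0],
    [0,0,0,0,0,0,-0.2],
    [0,0,0,0,0,0,-0.2],
  ],
  newtons=70,
)

```text
clock: 17.15
tcp_pos: [0.4828, -0.3425, 0.0282]
orientation: [0.0, 0.786, 0.618, 0.0]
wrist_force: [0.3, -0.1, 5.4]
finger_gap: 0.0463
grip_force: 73.9
```

step_arm(
  deltas=[
    [0,0,0,0,0,0,-0.2],
    [0,0,0,0,0,0,-0.2],
  ],
)

```text
clock: 17.35
tcp_pos: [0.4827, -0.3425, 0.0282]
orientation: [0.0, 0.786, 0.618, 0.0]
wrist_force: [-0.6, 0.9, 4.1]
finger_gap: 0.0464
grip_force: 73.9
```

step_arm(
  deltas=[
    [0,0,6,0,0,0,-0.3],
    [0,0,10,0,0,0,-0.3],
    [0,0,20,0,0,0,-0.3],
    [0,0,40,0,0,0,-0.3],
    [0,0,40,0,0,0,-0.3],
  ],
)

```text
clock: 17.85
tcp_pos: [0.4814, -0.3412, 0.1441]
orientation: [-0.002, 0.786, 0.618, -0.0]
wrist_force: [0.1, -0.2, -3.7]
finger_gap: 0.0463
grip_force: 73.3
```

step_arm(
  deltas=[
    [0,0,45,0,0,0,-0.3],
    [0,0,45,0,0,0,-0.3],
    [0,0,0,0,0,0,-0.3],
  ],
)

```text
clock: 18.15
tcp_pos: [0.4848, -0.3444, 0.2415]
orientation: [0.006, 0.786, 0.618, 0.001]
wrist_force: [0.0, -0.5, -3.9]
finger_gap: 0.0456
grip_force: 73.3
```

```bash
python3 - <<'E'
from st import *
print(s["grip_force"])
a=read_camera("wrist");b=read_camera("side");np.savez("pics/wh.npz",**a);np.savez("pics/sh.npz",**b)
P=cloud(a);H=hsv(a);m=(H[...,0]>10)&(H[...,0]<25)&(H[...,1]>120)&(abs(P[...,2]-.24)<.03)
print(stat(P[m]),rect(P[m][:,:2]))
A=np.c_[P[m][:,:2],np.ones(m.sum())];print(np.linalg.lstsq(A,P[m][:,2],rcond=None)[0])
cv2.imwrite("pics/w5.png",np.hstack([a["image"][100:400,100:460],cv2.resize(b["image"][80:330,220:420],(240,300),interpolation=2)])[:,:,::-1])
E
```

```text
{'clock': 18.15, 'joint_pos': [-0.7525, 0.3397, 0.1082, 1.3276, 0.0, 1.0572], 'tcp_pos': [0.4848, -0.3444, 0.2415], 'orientation': [0.0058, 0.7863, 0.6178, 0.0009], 'wrist_force': [0.0074, -0.4977, -3.8673], 'finger_gap': 0.0456} toolx 76.31
73.34451287984848
(6187, [[462.0, -364.0, 256.0], [484.0, -345.0, 258.0], [507.0, -328.0, 259.0]]) [483.9, -346.8, 34.1, 47.3, 76.2]
[ 0.00682445 -0.01597043  0.24915004]
```

View pics/w5.png

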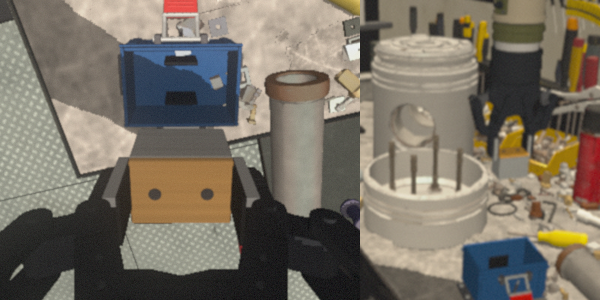

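The pad is held level between the fingers, with its brass face at (180,190). Its top measures z = 258 mm, so its underside is 23 mm below the TCP. Now carry it to the strip.

step_arm(
  deltas=[
    [-8,40,0,0,0,1.4,-0.3],
    [-8,46,0,0,0,1.4,-0.3],
    [-8,46,0,0,0,1.4,-0.3],
    [-8,46,0,0,0,1.4,-0.3],
    [-8,46,0,0,0,1.4,-0.3],
  ],
)

```text
clock: 18.75
tcp_pos: [0.4403, -0.1159, 0.2314]
orientation: [-0.002, 0.747, 0.665, -0.001]
wrist_force: [1.3, 0.0, -4.6]
finger_gap: 0.046
grip_force: 73.5
```

step_arm(
  deltas=[
    [-8,46,0,0,0,1.4,-0.3],
    [-8,46,0,0,0,1.4,-0.3],
    [-8,46,0,0,0,1.4,-0.3],
    [-8,46,0,0,0,1.4,-0.3],
    [-8,46,0,0,0,1.1,-0.3],
  ],
)

```text
clock: 19.25
tcp_pos: [0.4002, 0.1133, 0.2319]
orientation: [-0.001, 0.707, 0.707, -0.002]
wrist_force: [2.2, -0.1, -4.9]
finger_gap: 0.0461
grip_force: 73.5
```

step_arm(
  deltas=[
    [0,0,0,0,0,0,-0.3],
    [0,0,0,0,0,0,-0.3],
    [0,0,0,0,0,0,-0.3],
  ],
)

```text
clock: 19.55
tcp_pos: [0.4018, 0.1111, 0.2328]
orientation: [-0.001, 0.707, 0.707, -0.001]
wrist_force: [0.4, 0.6, -4.3]
finger_gap: 0.046
grip_force: 73.5
```

```bash
python3 st.py
```

```text
{'clock': 19.55, 'joint_pos': [0.077, 0.0087, -0.3166, 1.248, -0.0005, 1.6482], 'tcp_pos': [0.4018, 0.1111, 0.2328], 'orientation': [-0.0006, 0.7072, 0.707, -0.0011], 'wrist_force': [0.406, 0.6198, -4.3162], 'finger_gap': 0.046} toolx 89.98
```

step_arm(
  deltas=[
    [0,9,-30,0,0,0,-0.3],
    [0,0,-50,0,0,0,-0.3],
    [0,0,-50,0,0,0,-0.3],
    [0,0,-35,0,0,0,-0.3],
    [0,0,-15,0,0,0,-0.3],
  ],
)

```text
clock: 20.05
tcp_pos: [0.3995, 0.1186, 0.0502]
orientation: [-0.002, 0.708, 0.706, -0.003]
wrist_force: [-0.1, 1.1, -3.5]
finger_gap: 0.0457
grip_force: 73.7
```

step_arm(
  deltas=[
    [0,0,0,0,0,0,-0.3],
    [0,0,0,0,0,0,-0.3],
  ],
)

```text
clock: 20.25
tcp_pos: [0.4029, 0.1196, 0.0541]
orientation: [-0.0, 0.708, 0.706, -0.0]
wrist_force: [0.5, 0.1, -3.0]
finger_gap: 0.046
grip_force: 73.8
```

step_arm(
  deltas=[
    [0,0,-15,0,0,0,-0.3],
    [0,0,-8,0,0,0,-0.3],
    [0,0,-4,0,0,0,-0.3],
    [0,0,-2,0,0,0,-0.3],
    [0,0,0,0,0,0,-0.3],
  ],
)

```text
clock: 20.75
tcp_pos: [0.4028, 0.1208, 0.0253]
orientation: [0.0, 0.707, 0.707, 0.0]
wrist_force: [-1.3, 1.1, -3.1]
finger_gap: 0.046
grip_force: 73.7
```

step_arm(
  deltas=[
    [0,0,-1,0,0,0,-0.3],
    [0,0,0,0,0,0,-0.3],
  ],
)

```text
clock: 20.95
tcp_pos: [0.4028, 0.1208, 0.0243]
orientation: [0.0, 0.707, 0.707, 0.0]
wrist_force: [0.2, -0.0, -4.3]
finger_gap: 0.0458
grip_force: 73.8
```

step_arm(
  deltas=[
    [0,0,-1,0,0,0,-0.3],
    [0,0,-1,0,0,0,-0.3],
    [0,0,0,0,0,0,-0.3],
  ],
)

```text
clock: 21.25
tcp_pos: [0.4028, 0.1209, 0.0242]
orientation: [0.0, 0.707, 0.707, 0.0]
wrist_force: [-6.8, -1.4, 20.3]
finger_gap: 0.046
grip_force: 76.7
```

The pad is down. Release, rise and turn 90°.

step_arm(
  deltas=[
    [0,0,0,0,0,0,0.3],
    [0,0,0,0,0,0,0.5],
    [0,0,0,0,0,0,0.5],
    [0,0,25,0,0,0,0.5],
    [0,0,40,0,0,0,0.5],
  ],
)

```text
clock: 21.75
tcp_pos: [0.4003, 0.1205, 0.0857]
orientation: [-0.002, 0.707, 0.707, -0.002]
wrist_force: [0.9, -0.0, -0.4]
finger_gap: 0.0643
grip_force: 0.0
```

step_arm(
  deltas=[
    [0,0,40,0,0,8.2,0.3],
    [0,0,20,0,0,8.2,0.3],
    [0,0,0,0,0,8.2,0.3],
    [0,0,0,0,0,8.2,0.3],
    [0,0,0,0,0,8.2,0.3],
  ],
)

```text
clock: 22.25
tcp_pos: [0.4028, 0.1208, 0.1473]
orientation: [0.0, 0.412, 0.911, 0.0]
wrist_force: [1.1, 1.2, 1.1]
finger_gap: 0.0555
grip_force: 0.0
```

step_arm(
  deltas=[
    [0,0,0,0,0,8.2,0.3],
    [0,0,0,0,0,8.2,0.3],
    [0,0,0,0,0,8.2,0.3],
    [0,0,0,0,0,8.2,0.3],
    [0,0,0,0,0,8.2,0.3],
  ],
)

```text
clock: 22.75
tcp_pos: [0.4026, 0.1208, 0.1469]
orientation: [-0.0, 0.067, 0.998, 0.0]
wrist_force: [0.3, 0.5, 0.7]
finger_gap: 0.0557
grip_force: 0.0
```

step_arm(
  deltas=[
    [0,0,0,0,0,8,0.3],
    [0,0,0,0,0,0,0.3],
    [0,0,0,0,0,0,0.3],
  ],
)

```text
clock: 23.05
tcp_pos: [0.4025, 0.1208, 0.1469]
orientation: [-0.0, 0.002, 1.0, 0.0]
wrist_force: [-0.3, -0.5, 0.3]
finger_gap: 0.0557
grip_force: 0.0
```

```bash
cat > br.py <<'E'
from st import *
c=read_camera("wrist");np.savez("pics/wb.npz",**c);cv2.imwrite("pics/wb.png",c["image"][:,:,::-1]);P=cloud(c);H=hsv(c)
m=(H[...,0]>8)&(H[...,0]<30)&(H[...,1]>90)&(abs(P[...,2]-.04)<.008)&(P[...,0]>.33)&(abs(P[...,1]-s["tcp_pos"][1])<.06);print("brass",stat(P[m]),rect(P[m][:,:2]))
E
python3 br.py
```

```text
{'clock': 23.05, 'joint_pos': [0.0999, 0.0635, -0.4769, 1.0305, 0.0001, 0.103], 'tcp_pos': [0.4025, 0.1208, 0.1469], 'orientation': [-0.0001, 0.0016, 1.0, 0.0], 'wrist_force': [-0.271, -0.5317, 0.2678], 'finger_gap': 0.0557} toolx 179.82
brass (2143, [[380.0, 102.0, 39.0], [401.0, 118.0, 41.0], [425.0, 134.0, 42.0]]) [403.1, 117.9, 47.8, 33.5, 0.6]
```

step_arm(
  deltas=[
    [0,-3,0,0,0,0,0.3],
    [0,0,-40,0,0,0,0.3],
    [0,0,-40,0,0,0,0.3],
    [0,0,-30,0,0,0,0.3],
    [0,0,-10,0,0,0,0.3],
  ],
)

```text
clock: 23.6
tcp_pos: [0.4, 0.1173, 0.0245]
orientation: [-0.002, 0.001, 1.0, -0.0]
wrist_force: [-0.0, -0.1, 0.5]
finger_gap: 0.0555
grip_force: 0.0
```

step_arm(
  deltas=[
    [0,0,0,0,0,0,0.3],
    [0,0,0,0,0,0,0.3],
  ],
)

```text
clock: 23.8
tcp_pos: [0.4035, 0.1178, 0.028]
orientation: [0.001, 0.0, 1.0, 0.0]
wrist_force: [-0.2, 0.0, 0.3]
finger_gap: 0.0555
grip_force: 0.0
```

step_arm(
  deltas=[
    [0,0,-8,0,0,0,0.3],
    [0,0,-4,0,0,0,0.3],
    [0,0,0,0,0,0,0.3],
    [0,0,0,0,0,0,0],
    [0,0,0,0,0,0,-0.4],
  ],
)

```text
clock: 24.3
tcp_pos: [0.4029, 0.1179, 0.0156]
orientation: [0.0, -0.0, 1.0, 0.0]
wrist_force: [-1.9, 0.7, -0.9]
finger_gap: 0.0327
grip_force: 69.6
```

step_arm(
  deltas=[
    [0,0,0,0,0,0,-0.5],
    [0,0,0,0,0,0,-0.5],
    [0,0,0,0,0,0,-0.5],
  ],
)

```text
clock: 24.6
tcp_pos: [0.4029, 0.1179, 0.0156]
orientation: [0.0, -0.0, 1.0, 0.0]
wrist_force: [-0.2, -0.2, 6.1]
finger_gap: 0.0327
grip_force: 70.4
```

step_arm(
  deltas=[
    [0,0,10,0,0,0,-0.5],
    [0,0,45,0,0,0,-0.5],
    [0,0,50,0,0,0,-0.5],
    [0,0,50,0,0,0,-0.5],
    [-5,40,10,0,0,0,-0.5],
  ],
)

```text
clock: 25.1
tcp_pos: [0.4014, 0.1558, 0.186]
orientation: [0.005, 0.003, 1.0, -0.0]
wrist_force: [2.3, 1.3, -4.8]
finger_gap: 0.0327
grip_force: 72.0
```

step_arm(
  deltas=[
    [0,46,0,0,0,0,-0.5],
    [0,46,0,0,0,0,-0.5],
    [0,46,0,0,0,0,-0.5],
    [0,46,0,0,0,0,-0.5],
    [10,40,0,0,0,0,-0.5],
  ],
)

```text
clock: 25.6
tcp_pos: [0.4055, 0.3835, 0.1798]
orientation: [-0.001, -0.001, 1.0, -0.0]
wrist_force: [0.4, -0.9, -3.4]
finger_gap: 0.0326
grip_force: 71.8
```

step_arm(
  deltas=[
    [10,10,0,0,0,0,-0.5],
    [0,0,0,0,0,0,-0.5],
    [0,0,0,0,0,0,-0.5],
  ],
)

```text
clock: 25.9
tcp_pos: [0.4166, 0.3911, 0.1792]
orientation: [-0.001, -0.0, 1.0, -0.001]
wrist_force: [0.0, 0.3, -4.4]
finger_gap: 0.0325
grip_force: 72.0
```

```bash
cat > nest.py <<'E'
from st import *
c=read_camera("wrist");np.savez("pics/wn.npz",**c);cv2.imwrite("pics/wn.png",c["image"][:,:,::-1]);P=cloud(c);H=hsv(c)
near=(abs(P[...,0]-.462)<.075)&(abs(P[...,1]-.44)<.065)
g=near&(H[...,0]>50)&(H[...,0]<95)&(H[...,1]>70)
for n,q in(("far",P[...,0]>.462),("near",P[...,0]<.462)):
    m=g&q&(abs(P[...,2]-.068)<.006);print(n,stat(P[m]) if m.sum()>5 else m.sum(),rect(P[m][:,:2]) if m.sum()>5 else "")
m=g&(abs(P[...,2]-.0125)<.003);print("lips",stat(P[m]) if m.sum()>5 else "",rect(P[m][:,:2]) if m.sum()>5 else "")
m=near&(abs(P[...,2]-.008)<.003)&(H[...,1]<60)&(H[...,2]>140);print("plate",m.sum(),rect(P[m][:,:2]) if m.sum()>5 else "")
b=(H[...,0]>8)&(H[...,0]<25)&(H[...,1]>120)&(P[...,2]>.08)&(P[...,2]<.5);print("brass",stat(P[b]),rect(P[b][:,:2]))
E
python3 nest.py
```

```text
{'clock': 25.9, 'joint_pos': [0.6134, 0.3281, -0.0615, 1.1841, -0.0002, 0.613], 'tcp_pos': [0.4166, 0.3911, 0.1792], 'orientation': [-0.0011, -0.0002, 1.0, -0.0009], 'wrist_force': [0.0286, 0.3241, -4.3914], 'finger_gap': 0.0325} toolx 180.03
far 0 
near (225, [[426.0, 424.0, 68.0], [430.0, 439.0, 69.0], [434.0, 450.0, 70.0]]) [430.6, 437.2, 9.3, 27.4, 3.2]
lips (70, [[443.0, 415.0, 12.0], [468.0, 461.0, 13.0], [480.0, 462.0, 15.0]]) [455.0, 443.9, 60.9, 19.6, 52.0]
plate 2233 [445.5, 440.2, 74.4, 121.5, 84.8]
brass (7146, [[393.0, 375.0, 140.0], [414.0, 391.0, 204.0], [439.0, 557.0, 206.0]]) [403.7, 466.7, 185.1, 176.9, 89.7]
```

View pics/wn.png

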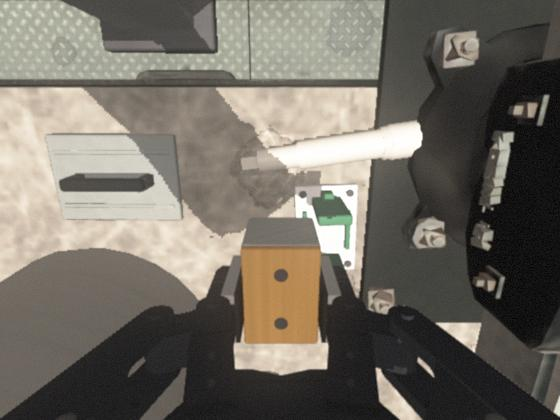

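The picture shows the held pad hiding half of the nest at (325,230), with the torque handle at (330,148). I'll shift aside for a clear view of the nest.

step_arm(
  deltas=[
    [12,-35,40,0,0,0,-0.5],
    [12,-40,40,0,0,0,-0.5],
    [0,0,0,0,0,0,-0.5],
    [0,0,0,0,0,0,-0.5],
  ],
)

```text
clock: 26.35
tcp_pos: [0.4392, 0.3236, 0.2526]
orientation: [0.001, 0.001, 1.0, 0.001]
wrist_force: [-0.9, 1.5, -4.9]
finger_gap: 0.0327
grip_force: 72.2
```

```bash
sed -i 's/(P\[...,2\]<.5);/(P[...,2]>s["tcp_pos"][2]-.01)\&(P[...,2]<s["tcp_pos"][2]+.05);/' nest.py; python3 nest.py; python3 - <<'E'
from h import *
from workcell import *
import numpy as np
# scene recheck from two cameras now (arm may occlude)
for f in ("scene",):
    c=read_camera(f);P=cloud(c);H=hsv(c)
    near=(abs(P[...,0]-.462)<.075)&(abs(P[...,1]-.44)<.065)
    g=near&(H[...,0]>50)&(H[...,0]<95)&(H[...,1]>60)
    for q in (P[...,0]>.462,P[...,0]<.462):
        m=g&q&(abs(P[...,2]-.068)<.004);print(f,m.sum(),rect(P[m][:,:2]) if m.sum()>5 else "")
E
```

```text
{'clock': 26.35, 'joint_pos': [0.4876, 0.2488, 0.011, 1.3309, 0.0004, 0.4905], 'tcp_pos': [0.4392, 0.3236, 0.2526], 'orientation': [0.0008, 0.0015, 1.0, 0.0007], 'wrist_force': [-0.9152, 1.4945, -4.9343], 'finger_gap': 0.0327} toolx 179.83
far (169, [[490.0, 426.0, 67.0], [493.0, 440.0, 69.0], [498.0, 452.0, 70.0]]) [493.5, 439.1, 27.5, 8.4, 89.9]
near (171, [[426.0, 425.0, 67.0], [430.0, 439.0, 69.0], [434.0, 450.0, 70.0]]) [430.9, 437.2, 8.8, 27.0, 4.5]
lips (106, [[445.0, 414.0, 12.0], [463.0, 459.0, 14.0], [481.0, 462.0, 15.0]]) [462.3, 438.2, 38.7, 48.1, 1.0]
plate 2337 [457.1, 444.0, 106.9, 76.1, 1.8]
brass (7105, [[416.0, 308.0, 276.0], [437.0, 323.0, 278.0], [461.0, 339.0, 279.0]]) [439.2, 323.8, 47.7, 34.9, 0.6]
scene 44 [494.3, 441.3, 12.5, 28.3, 2.0]
scene 46 [429.0, 438.7, 28.3, 10.8, 89.2]
```

The nest centre is (462.2, 438.4) mm with yaw about 1.6°. The held pad is centred on the TCP, so I'll move over the nest.

step_arm(
  deltas=[
    [8,40,0,0,0,0.7,-0.5],
    [8,40,0,0,0,0.7,-0.5],
    [7,35,0,0,0,0,-0.5],
    [0,0,-50,0,0,0,-0.5],
    [0,0,-50,0,0,0,-0.5],
  ],
)

```text
clock: 26.95
tcp_pos: [0.4621, 0.4429, 0.1502]
orientation: [0.001, -0.014, 1.0, 0.001]
wrist_force: [-0.9, -0.2, -5.3]
finger_gap: 0.0325
grip_force: 72.4
```

step_arm(
  deltas=[
    [0,0,-30,0,0,0,-0.5],
    [0,0,0,0,0,0,-0.5],
    [0,0,0,0,0,0,-0.5],
  ],
)

```text
clock: 27.25
tcp_pos: [0.4607, 0.44, 0.1204]
orientation: [-0.001, -0.013, 1.0, -0.001]
wrist_force: [-0.3, 0.4, -2.8]
finger_gap: 0.0328
grip_force: 72.3
```

```bash
python3 nest.py
```

```text
{'clock': 27.25, 'joint_pos': [0.6364, 0.4842, 0.0268, 1.1164, 0.0002, 0.6109], 'tcp_pos': [0.4607, 0.44, 0.1204], 'orientation': [-0.0013, -0.0128, 0.9999, -0.0008], 'wrist_force': [-0.3003, 0.3966, -2.8041], 'finger_gap': 0.0328} toolx 181.46
far 0 
near (75, [[426.0, 444.0, 68.0], [428.0, 448.0, 69.0], [432.0, 451.0, 70.0]]) [429.2, 447.2, 6.7, 7.1, 0.5]
lips (37, [[440.0, 459.0, 12.0], [444.0, 460.0, 13.0], [469.0, 462.0, 15.0]]) [454.6, 460.9, 28.6, 2.5, 2.7]
plate 3388 [446.6, 443.0, 75.8, 118.4, 89.7]
brass (7144, [[438.0, 424.0, 143.0], [458.0, 440.0, 146.0], [483.0, 456.0, 147.0]]) [434.9, 490.8, 107.2, 136.0, 0.2]
```

step_arm(
  deltas=[
    [1.5,-1.5,-10,0,0,0,-0.5],
    [0,0,-15,0,0,0,-0.5],
    [0,0,0,0,0,0,-0.5],
    [0,0,0,0,0,0,-0.5],
    [0,0,0,0,0,0,-0.5],
  ],
)

```text
clock: 27.8
tcp_pos: [0.4642, 0.439, 0.0977]
orientation: [0.001, -0.012, 1.0, 0.001]
wrist_force: [0.5, -1.1, -3.7]
finger_gap: 0.0326
grip_force: 72.3
```

step_arm(
  deltas=[
    [-1.5,-0.5,0,0,0,0,-0.5],
    [0,0,0,0,0,0,-0.5],
    [0,0,0,0,0,0,-0.5],
    [0,0,0,0,0,0,-0.5],
  ],
)

```text
clock: 28.2
tcp_pos: [0.462, 0.4381, 0.0965]
orientation: [0.0, -0.012, 1.0, 0.0]
wrist_force: [-0.0, 0.2, -4.5]
finger_gap: 0.0324
grip_force: 72.3
```

step_arm(
  deltas=[
    [0,0,-8,0,0,0,-0.5],
    [0,0,-10,0,0,0,-0.5],
    [0,0,-10,0,0,0,-0.5],
    [0,0,-10,0,0,0,-0.5],
    [0,0,-8,0,0,0,-0.5],
  ],
)

```text
clock: 28.7
tcp_pos: [0.4613, 0.4376, 0.0486]
orientation: [-0.001, -0.012, 1.0, -0.0]
wrist_force: [-0.0, -0.3, -4.5]
finger_gap: 0.0324
grip_force: 72.4
```

step_arm(
  deltas=[
    [0,0,-5,0,0,0,-0.5],
    [0,0,-4,0,0,0,-0.5],
    [0,0,0,0,0,0,-0.5],
    [0,0,0,0,0,0,-0.5],
  ],
)

```text
clock: 29.1
tcp_pos: [0.4621, 0.4382, 0.0416]
orientation: [0.0, -0.012, 1.0, 0.0]
wrist_force: [-0.5, -0.4, -4.0]
finger_gap: 0.0326
grip_force: 72.4
```

step_arm(
  deltas=[
    [0,0,-4,0,0,0,-0.5],
    [0,0,-4,0,0,0,-0.5],
    [0,0,-3,0,0,0,-0.5],
    [0,0,-3,0,0,0,-0.5],
    [0,0,-1.5,0,0,0,-0.5],
  ],
)

```text
clock: 29.6
tcp_pos: [0.4617, 0.4379, 0.0253]
orientation: [-0.0, -0.012, 1.0, -0.0]
wrist_force: [0.5, -0.8, -4.2]
finger_gap: 0.0326
grip_force: 72.4
```

step_arm(
  deltas=[
    [0,0,-1,0,0,0,-0.5],
    [0,0,0,0,0,0,-0.5],
  ],
)

```text
clock: 29.8
tcp_pos: [0.4618, 0.438, 0.0247]
orientation: [-0.0, -0.012, 1.0, -0.0]
wrist_force: [-0.1, -0.3, -4.6]
finger_gap: 0.0323
grip_force: 72.4
```

step_arm(
  deltas=[
    [0,0,-0.7,0,0,0,-0.5],
    [0,0,-0.5,0,0,0,-0.5],
    [0,0,0,0,0,0,-0.5],
  ],
)

```text
clock: 30.1
tcp_pos: [0.462, 0.4381, 0.0237]
orientation: [0.0, -0.012, 1.0, 0.0]
wrist_force: [0.2, 0.8, -5.0]
finger_gap: 0.0326
grip_force: 72.6
```

step_arm(
  deltas=[
    [0,0,-0.5,0,0,0,-0.5],
    [0,0,-0.5,0,0,0,-0.5],
    [0,0,0,0,0,0,-0.5],
  ],
)

```text
clock: 30.4
tcp_pos: [0.462, 0.4381, 0.0236]
orientation: [0.0, -0.012, 1.0, 0.0]
wrist_force: [-2.7, -2.2, 5.4]
finger_gap: 0.0323
grip_force: 73.6
```

It is seated. Release and rise.

step_arm(
  deltas=[
    [0,0,0,0,0,0,-0.1],
    [0,0,0,0,0,0,0.1],
    [0,0,0,0,0,0,0.1],
    [0,0,10,0,0,0,0.1],
    [0,0,25,0,0,0,0.1],
  ],
)

```text
clock: 30.9
tcp_pos: [0.4604, 0.4369, 0.056]
orientation: [-0.002, -0.012, 1.0, -0.001]
wrist_force: [-0.4, 0.4, 0.2]
finger_gap: 0.0472
grip_force: 0.0
```

step_arm(
  deltas=[
    [0,0,40,0,0,0,0.1],
    [0,0,50,0,0,0,0.1],
    [0,-30,50,0,0,0,0.1],
    [20,-40,50,0,0,0,0.1],
    [0,0,0,0,0,0,0.1],
  ],
)

```text
clock: 31.4
tcp_pos: [0.4807, 0.3816, 0.2355]
orientation: [0.005, -0.011, 1.0, 0.002]
wrist_force: [0.3, 0.9, 0.3]
finger_gap: 0.0471
grip_force: 0.0
```

```bash
python3 - <<'E'
from st import *
a=read_camera("wrist");P=cloud(a);H=hsv(a)
m=(H[...,0]>8)&(H[...,0]<30)&(H[...,1]>90)&(abs(P[...,0]-.462)<.03)&(abs(P[...,1]-.438)<.03)
print("brass",stat(P[m]),rect(P[m][:,:2]));A=np.c_[P[m][:,:2]-[.462,.438],np.ones(m.sum())];print(np.linalg.lstsq(A,P[m][:,2],rcond=None)[0])
b=read_camera("side")
v=cv2.resize(b["image"][150:350,140:400],(520,400))
cv2.imwrite("pics/fin.png",np.hstack([a["image"][60:420,280:560][:360],cv2.resize(b["image"][140:360,110:400],(475,360))])[:,:,::-1])
E
python3 red.py side
```

```text
{'clock': 31.4, 'joint_pos': [0.5408, 0.3791, 0.1503, 1.3302, -0.0012, 0.5193], 'tcp_pos': [0.4807, 0.3816, 0.2355], 'orientation': [0.0054, -0.0107, 0.9999, 0.0025], 'wrist_force': [0.3448, 0.9088, 0.3271], 'finger_gap': 0.0471} toolx 181.23
brass (1411, [[439.0, 422.0, 45.0], [461.0, 437.0, 49.0], [485.0, 454.0, 50.0]]) [462.5, 438.0, 47.4, 33.3, 1.3]
[ 0.01203067 -0.00260622  0.0489869 ]
{'clock': 31.5, 'joint_pos': [0.5435, 0.3838, 0.1436, 1.3266, 0.0003, 0.5205], 'tcp_pos': [0.478, 0.3824, 0.2298], 'orientation': [0.0016, -0.0115, 0.9999, 0.0011], 'wrist_force': [0.4064, 0.1058, 0.2377]}
side red [345 325  21  19 313] (313, [[449.0, -440.0, 14.0], [465.0, -429.0, 26.0], [483.0, -417.0, 37.0]])
```

View pics/fin.png

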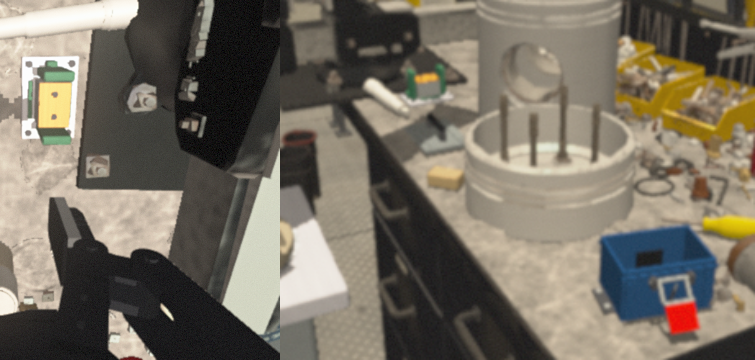

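The pad sits in the nest, brass up, at (55,103) in the left half. Its top measures 49 mm, level to within 1° and centred to about 1 mm. The lid is flat and the clip is open, so I'll hand in.

```bash
python3 -c "
from workcell import *
print(hand_in())"
```

```text
the job is handed in; nothing more can be done
None
```

The job is handed in at 31.5 s: both clips open, lid flat on the bench, pad brass up in the nest; one finger briefly pressed a fixed scrap in the crate at about 46 N.

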